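# Register a refilled granule bottle with the recessed button

## Task

The waisted bottle standing by the two jars has just been refilled: lift it and turn it over until its cap points steeply downward for a moment to fill the metering cap, then stand it upright, wholly on the dispensing station's round reader disc, without dropping it, and let go. Then take the metal stylus out of its holder, pass its thin pin through the round hole in the console and press the recessed button all the way down, and finish while still gripping the stylus and holding the button down with it, the bottle still standing on the disc. Leave the jars, tape roll, scanner and marker where they are.

Things in the scene. Friction and masses are not known exactly. Their poses are not given: they have to be found in the camera images.
- bottle: Refilled bottle, closed, white, round, 110 mm tall, 0.2 kg, upright. Origin at the centre of its underside, z towards the cap. Diameters: 56 mm to 45 mm height, straight waist 44 mm from 58 to 82 mm, shoulder 54 mm at 90 mm, cap 40 mm from 96 to 110 mm. The two jars near it (places swap) are straight, wider and lower; others like it are in the blue crate at the back.
- bottle_waist (a point): Point on the bottle's axis in the middle of the waist, 70 mm above its underside: the place to grip.
- station: Fixed dispensing station: grey base plate 180 (x) by 270 (y) by 6 mm, origin at the centre of its underside, z up. White reader disc centred 80 mm along +y; white console box 160 (x) by 110 (y) mm centred 80 mm along -y, flat top 75 mm above the table (display and keys are decoration). Yawed up to 0.2 rad.
- disc_top (a point): Centre of the top face of the reader disc: white, 84 mm diameter, top 12 mm above the table. The console's side is 105 mm from this point.
- hole_mouth (a point): Centre of the round hole in the console's top, at the top face. Hole 15 mm diameter, vertical, panel 12 mm thick, hollow below. The white button's flat top (22 mm wide) lies 25 mm below this mouth when released, centred under the hole.
- reset_button (a joint): Travel of the recessed spring button, m: 0 released, 0.007 fully down. It moves straight down; the spring takes about 1.1 N to start and about 5 N at full travel, then a hard stop. It springs back when let go.
- holder: Aluminium holder block, fixed, 50 x 50 mm, 60 mm tall, origin at the centre of its underside; a 9 mm vertical hole through its middle holds the stylus's pin.
- stylus: Metal stylus, 125 mm long, 40 g, standing upright in the holder. Origin at the pin's tip, z axis along it towards the handle. Pin 6 mm diameter and 50 mm long, then a round handle 16 mm diameter from 50 to 125 mm. Its shoulder rests on the holder's top, so it is drawn straight up by more than 50 mm to come out.
- stylus_grip (a point): Point on the stylus's axis on the handle, 100 mm from the tip: a place to grip it.
- jar_a: Bystander: straight white jar with a wide lid, 70 mm diameter, 90 mm tall, origin at its underside.
- jar_b: Bystander: a second such jar.
- tape: Bystander: roll of paper tape lying flat, 90 mm diameter, 24 mm tall, origin at its underside.
- scanner: Bystander: black hand scanner lying down, about 165 x 60 x 34 mm, origin at its underside.
- marker: Bystander: marker pen lying down, about 140 x 16 x 16 mm, origin at its underside.

How it is judged:
By the outcome, as a careful person would: the job done as asked, in the order asked, and still so for the second after the job is handed in, while the arm keeps its last pose, push and grip.
It also fails if it takes over 58 s, if anything falls off the work surface, if the arm or the gripper's body presses on something with over 40 N, if the wrist force passes 120 N, or if a joint passes its speed limit or range.

## Robot

A 6-joint arm with a two-finger parallel gripper is mounted at the origin on the work surface. World frame = base frame: x ahead of the robot, y to its left, z up, the work surface at z = 0. Lengths are in m, angles in rad, forces in N, time in s.
With the tool pointing down it reaches from about 0.325 to 0.85 m from the base axis. Payload 15.5 kg.
Tool frame: the origin (TCP) lies midway between the tips of the shut fingers; the grasp point (between the pads) lies 19 mm behind it (env.pinch_z is the distance from the TCP to the grasp point, in m); x points along the fingers, y is the direction in which the jaws open and shut, and the axes are right-handed (so a half turn about x gives the same grasp; the last joint's range is limited). The gripper opens to 91 mm and grips with 3 to 60 N. Pads are 32 mm wide; open, the fingers measure 118 mm over their backs; the gripper's body (76 mm by 178 mm) begins 60 mm behind the grasp point.
Start: joints at [-1.427, 0.494, 1.345, -0, 1.302, -0.096], TCP at [0.148, -0.607, 0.214] pointing down, gripper open.
Joint ranges: [-2.91, 2.91], [-0.82, 2.16], [0.22, 2.67], [-1.22, 4.37], [0.12, 2.79], [-3.08, 3.08]. Speed limits (rad/s): [1.89, 1.89, 2.57, 3.01, 3.01, 3.01].

## Interface

Orientations are given as a rotation vector (axis times angle).
In Python, from cell import env, cams gives the robot as it stands. The module is installed in compiled form; this text tells all that it offers.
- The arm moves only by the tool arm_command, never from a script. Its argument "targets" is text: rows parted by semicolons, each of 5 numbers parted by spaces: the opening, from 0 (shut) to 1 (fully open), then the shift along the world's x, y, z in mm, then the turn about the world's z in rad. In form: grip dx dy dz roll; .... A call has 1 to 12 rows; each row shifts and turns the commanded pose from where the row before left it; what a row does not reach is not made up. A row lasts 1/8 s, in which the tool goes at most 62.5 mm and 10.7 degrees, less where a joint would pass 70% of its speed; a pose out of reach is approached as far as the arm can. A call is refused whole if a number of a shift passes 62.5 or a number of a turn 0.188, either way. A call with a gripper value outside its range is refused whole. The fingers move at their own pace and stop on an object; the grip force is fixed at half the most. Time passes only in rows, so rows that do not move let the fingers close. It gives the time, the measured TCP pose, the force and the opening at its end, in the units of the state.
- env.sense(): the state, without advancing time (a new reading comes with each control period).
- cams.camera(name): name is "scene" or "top" or "wrist"; returns the picture (480x640x3 uint8, red, green, blue); there is no depth.
- cams.get_calibration(name): a dict with "K" (3x3 intrinsics, pixels), "world_to_cam" (4x4, takes a point from world to camera coordinates). Camera axes: x right, y down, z forward; pixel columns grow to the right and rows downward; lengths in m; the calibration is good to about 2 mm. A picture is of the moment at which its call begins: read the wrist's pose just before it. get_calibration takes no time and is no camera call; for the wrist camera it gives the pose at the moment of the call.
- env.sign_off(): hands the job in, once; it reports no verdict.
The state is a dict: "time": time; "joint_pos": joint angles; "joint_vel": joint speeds; "effort": joint torques, N m; "ee_pos": TCP position; "orientation": TCP orientation; "wrist_force": force on the tool from outside, world axes, zero at the start; "ft_torque": the same for the moment, N m; "opening": finger opening in m.
Only numpy, scipy, OpenCV 4.12 (cv2) and the standard library are available. Lean on these libraries where they do the work, as an engineer would, in place of code of your own. Each camera call takes 0.05 s, during which the arm holds its last target. There are 200 camera calls.

## Working session

There is one attempt and no reset: what is moved stays moved. The work goes in short steps, Python scripts to look and compute and a tool call to move; the robot and the scene stay as the last step left them, time stands still between calls to the robot, and variables do not carry over. Pictures are saved under pics/ and viewed, about 8 in all and at most 12, crops included, and the job is handed in when it is done.

Besides the shell and the picture viewer there is one more tool, called after "Emit:" by a JSON object that holds its "fn" and its "kwargs". arm_command: Moves the arm, as the interface text tells. Its arguments: {"type":"object","properties":{"targets":{"type":"string"}},"required":["targets"]}

```bash
mkdir -p pics; ls; python3 - <<'E'
from cell import env,cams
import cv2,numpy as np
s=env.sense();print(s);print(env.pinch_z,[a for a in dir(env) if a[0]!='_'])
for n in("top","scene"):
    im=cams.camera(n);cv2.imwrite(f"pics/{n}0.png",im[:,:,::-1])
    c=cams.get_calibration(n);print(n,c["K"].tolist(),np.round(c["world_to_cam"],4).tolist())
E
```

```text
pics
{'time': 0.0, 'joint_pos': array([-1.42748792e+00,  4.94198251e-01,  1.34616508e+00, -2.13223860e-05,
        1.30250292e+00, -9.55108320e-02]), 'joint_vel': array([ 5.17347684e-04, -1.94823585e-03, -4.17076294e-05,  3.20773485e-04,
        4.49988962e-04,  7.97807599e-04]), 'effort': array([ 9.94538896e-04, -8.78819132e+01, -3.81848323e+01,  7.07379472e-02,
        5.33324573e-02, -1.83416055e-04]), 'ee_pos': array([ 0.14777891, -0.60686353,  0.2133174 ]), 'orientation': array([ 2.09514853,  0.25273215, -2.09525612]), 'wrist_force': array([-0.5160039 , -0.06675301, -0.23310184]), 'ft_torque': array([-0.00964283,  0.0314071 , -0.00199962]), 'opening': 0.0912740337518912}
0.0188 ['Unreachable', 'pinch_z', 'sense', 'sign_off']
top [[441.4896066887882, 0.0, 323.42124674090377], [0.0, 441.4896066887882, 236.61030187041527], [0.0, 0.0, 1.0]] [[-0.0028, -1.0, -0.0041, 0.0498], [-0.9815, 0.0036, -0.1915, 0.5638], [0.1915, 0.0035, -0.9815, 0.9755], [0.0, 0.0, 0.0, 1.0]]
scene [[503.8036110979703, 0.0, 319.81683126208054], [0.0, 503.8036110979703, 239.80724142773772], [0.0, 0.0, 1.0]] [[0.5304, 0.8475, -0.0183, -0.3528], [0.4446, -0.2966, -0.8452, -0.1466], [-0.7218, 0.4402, -0.5341, 1.5882], [0.0, 0.0, 0.0, 1.0]]
```

View pics/top0.png

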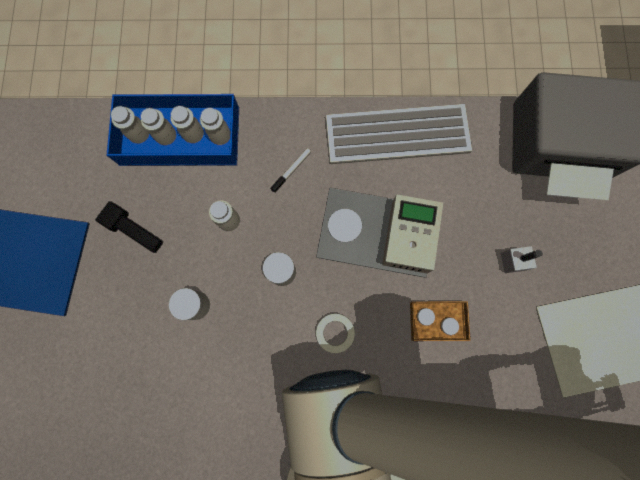

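View pics/scene0.png

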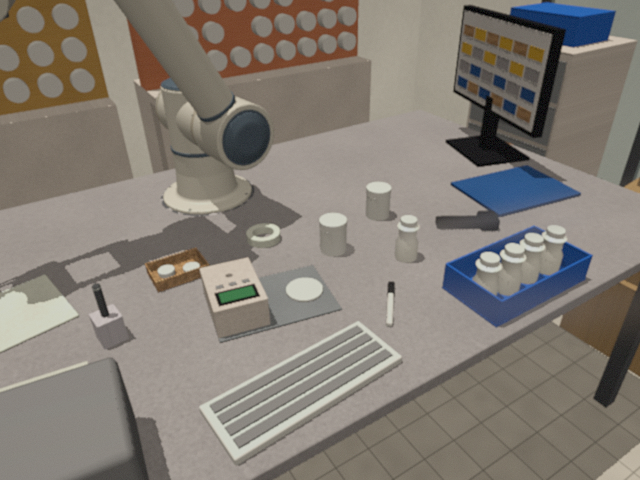

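The top view shows the bottle cap at (220,211), the disc at (345,225), the hole at about (413,244), the holder at (523,258), jars at (278,268) and (185,304), and the tape at (335,332). The scene view matches. Next I'll compute positions.

```bash
cat > h.py <<'E'
from cell import env,cams
import cv2,numpy as np
def px2w(name,u,v,z,c=None):
    c=c or cams.get_calibration(name);T=np.array(c["world_to_cam"]);R=T[:3,:3]
    o=-R.T@T[:3,3];d=R.T@np.linalg.solve(c["K"],[u,v,1.]);return o+d*(z-o[2])/d[2]
def w2px(name,p,c=None):
    c=c or cams.get_calibration(name);T=np.array(c["world_to_cam"]);q=np.array(c["K"])@(T[:3,:3]@p+T[:3,3]);return q[:2]/q[2]
E
python3 - <<'E'
from h import *
for n,u,v,z in[("cap",220,211,.11),("disc",345,225,.012),("hole",413,244,.075),("holdertop",523,258,.06),("styl",533,255,.135),("jar1",278,268,.09),("jar2",185,304,.09),("tape",335,332,.024),("plateTL",331,188,.006),("plateBL",318,258,.006)]:
    print(n,px2w("top",u,v,z).round(3))
im=cv2.imread("pics/top0.png")
a=cv2.resize(im[170:290,310:450],None,fx=4,fy=4,interpolation=2);b=cv2.resize(im[225:285,490:560],None,fx=4,fy=4,interpolation=2)
b=cv2.copyMakeBorder(b,0,a.shape[0]-b.shape[0],0,0,0);c=np.hstack([a,b][:2])[:, :800];cv2.imwrite("pics/c1.png",c);print(c.shape)
E
```

```text
cap [0.612 0.279 0.11 ]
disc [ 0.601 -0.005  0.012]
hole [ 0.542 -0.156  0.075]
holdertop [ 0.511 -0.41   0.06 ]
styl [ 0.507 -0.398  0.135]
jar1 [0.486 0.149 0.09 ]
jar2 [0.408 0.351 0.09 ]
tape [0.346 0.022 0.024]
plateTL [0.697 0.029 0.006]
plateBL [0.521 0.061 0.006]
(480, 800, 3)
```

View pics/c1.png

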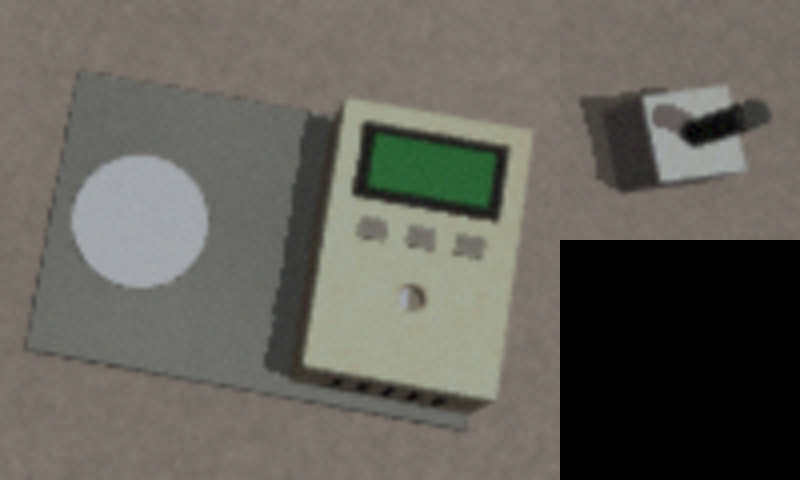

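Emit:
{"fn": "arm_command", "kwargs": {"targets": "1 -62.5 62.5 0 0"}}

```text
time: 0.22
ee_pos: [0.1046, -0.5644, 0.2132]
orientation: [2.093, 0.252, -2.093]
wrist_force: [-1.9, -0.4, -0.1]
opening: 0.0914
```

Emit:
{"fn": "arm_command", "kwargs": {"targets": "1 32 52 0 0;1 32 52 0 0;1 32 52 0 0;1 32 52 0 0;1 32 52 0 0;1 32 52 0 0;1 32 52 0 0;1 32 52 0 0;1 32 52 0 0;1 32 52 0 0;1 32 52 0 0;1 32 52 0 0"}}

```text
time: 1.72
ee_pos: [0.4883, 0.063, 0.2138]
orientation: [2.094, 0.251, -2.094]
wrist_force: [1.0, -0.8, -0.1]
opening: 0.0912
```

Emit:
{"fn": "arm_command", "kwargs": {"targets": "1 60 0 10 0;1 60 0 10 0;1 60 10 0 0;1 60 10 0 0;1 60 10 0 0;1 60 10 0 0"}}

```text
time: 2.48
ee_pos: [0.8433, 0.1002, 0.2335]
orientation: [2.094, 0.251, -2.095]
wrist_force: [1.3, -0.5, 0.6]
opening: 0.0914
```

```bash
python3 - <<'E'
from h import *
from scipy.spatial.transform import Rotation as R
s=env.sense();print(s['time'],s['joint_pos'].round(3),s['ee_pos'].round(4));print(R.from_rotvec(s['orientation']).as_matrix().round(3))
E
```

```text
2.475 [0.048 0.854 0.574 0.    1.713 1.38 ] [0.8433 0.1002 0.2335]
[[-0.     0.237 -0.972]
 [ 0.    -0.972 -0.237]
 [-1.    -0.     0.   ]]
```

Emit:
{"fn": "arm_command", "kwargs": {"targets": "1 60 0 0 0;1 60 0 0 0;1 60 0 0 0;1 60 0 0 0"}}

```text
time: 2.98
ee_pos: [0.9565, 0.0891, 0.1959]
orientation: [2.201, 0.249, -1.982]
wrist_force: [-0.4, 0.2, 0.3]
opening: 0.0908
```

```bash
python3 - <<'E'
from h import *
from scipy.spatial.transform import Rotation as R
s=env.sense();print(s['time'],s['joint_pos'].round(3),s['ee_pos'].round(4));print(R.from_rotvec(s['orientation']).as_matrix().round(3))
E
```

```text
2.975 [0.028 1.058 0.222 0.008 1.758 1.362] [0.9565 0.0891 0.1959]
[[ 0.103  0.236 -0.966]
 [ 0.01  -0.972 -0.236]
 [-0.995  0.014 -0.103]]
```

Emit:
{"fn": "arm_command", "kwargs": {"targets": "1 -40 0 20 0;1 -40 0 20 0;1 -40 0 20 0"}}

```text
time: 3.35
ee_pos: [0.8346, 0.0892, 0.2581]
orientation: [2.201, 0.249, -1.981]
wrist_force: [1.0, -1.2, 0.6]
opening: 0.0906
```

```bash
cat > s.py <<'E'
from h import *
from scipy.spatial.transform import Rotation as R
s=env.sense();M=R.from_rotvec(s['orientation']).as_matrix();print(round(s['time'],2),s['joint_pos'].round(3),s['ee_pos'].round(4),"toolx",M[:,0].round(3),"tooly",M[:,1].round(3),"F",s['wrist_force'].round(1),s['opening'].round(4))
E
python3 s.py
```

```text
Traceback (most recent call last):
  File "s.py", line 3, in <module>
    s=env.sense();M=R.from_rotvec(s['orientation']).as_matrix();print(round(s['time'],2),s['joint_pos'].round(3),s['ee_pos'].round(4),"toolx",M[:,0].round(3),"tooly",M[:,1].round(3),"F",s['wrist_force'].round(1),s['opening'].round(4))
                                                                                                                                                                                                                    ^^^^^^^^^^^^^^^^^^
AttributeError: 'float' object has no attribute 'round'
```

```bash
sed -i "s/s\['opening'\].round(4)/round(s['opening'],4)/" s.py; python3 s.py; python3 - <<'E'
from h import *
s=env.sense();print(s['joint_pos'].tolist(),s['ee_pos'].tolist())
E
```

```text
3.35 [0.033 0.751 0.732 0.007 1.554 1.365] [0.8346 0.0892 0.2581] toolx [ 0.103  0.01  -0.995] tooly [ 0.236 -0.972  0.014] F [ 1.  -1.2  0.6] 0.0906
[0.03254262399744196, 0.7512023692484995, 0.7321883931942135, 0.006930053873346544, 1.5543581038596073, 1.3648694198457947] [0.8346446477841806, 0.08924760343007504, 0.2581346830268463]
```

Emit:
{"fn": "arm_command", "kwargs": {"targets": "1 -50 0 -2 0;1 -50 0 -2 0;1 -60 0 -2 0;1 -60 0 -2 0;1 -60 0 -2 0;1 -60 0 0 0;1 -60 0 0 0;1 -60 0 0 0"}}

```text
time: 4.35
ee_pos: [0.3741, 0.0892, 0.248]
orientation: [2.201, 0.248, -1.981]
wrist_force: [-0.4, 0.5, 1.4]
opening: 0.0913
```

```bash
python3 s.py; python3 - <<'E'
from h import *
s=env.sense();print(s['joint_pos'].tolist(),s['ee_pos'].tolist())
E
```

```text
4.35 [0.076 0.052 1.904 0.003 1.08  1.407] [0.3741 0.0892 0.248 ] toolx [ 0.104  0.01  -0.995] tooly [ 0.236 -0.972  0.015] F [-0.4  0.5  1.4] 0.0913
[0.07638857617069143, 0.05232540220351087, 1.90430955705823, 0.0026256401104431965, 1.0804358440727617, 1.4073538775781593] [0.3740596661231802, 0.08922314575143694, 0.24795078998672448]
```

Emit:
{"fn": "arm_command", "kwargs": {"targets": "1 -60 0 0 0;1 -60 0 0 0;1 -60 0 0 0;1 -60 0 0 0"}}

```text
time: 4.85
ee_pos: [0.1343, 0.0889, 0.2478]
orientation: [2.202, 0.247, -1.982]
wrist_force: [-0.5, 0.8, 0.4]
opening: 0.0911
```

```bash
python3 s.py; python3 - <<'E'
from h import *
s=env.sense();print(s['joint_pos'].tolist(),s['ee_pos'].tolist())
E
```

```text
4.85 [ 0.241 -0.392  2.213 -0.016  1.217  1.578] [0.1343 0.0889 0.2478] toolx [ 0.104  0.01  -0.995] tooly [ 0.235 -0.972  0.014] F [-0.5  0.8  0.4] 0.0911
[0.24051685140068335, -0.3919943137540082, 2.2134085316024277, -0.015775423366739528, 1.2167710145424981, 1.578494096056944] [0.13425099714796698, 0.08892062952822456, 0.24784491892162513]
```

```bash
cat > m.py <<'E'
import numpy as np
from scipy.optimize import least_squares
from scipy.spatial.transform import Rotation as R
lo=np.array([-2.91,-.82,.22,-1.22,.12,-3.08]);hi=np.array([2.91,2.16,2.67,4.37,2.79,3.08])
def fk(q,p):
    a1,d1,L1,L2,L3,lat,eo=p
    Ry=lambda a:R.from_rotvec([0,a,0]);Rz=lambda a:R.from_rotvec([0,0,a])
    r=Rz(q[0]);x=r.apply([a1,lat,d1]);r=r*Ry(q[1]);x=x+r.apply([0,0,L1]);r=r*Ry(q[2]);x=x+r.apply([eo,0,L2])
    r=r*Rz(q[3])*Ry(q[4])*Rz(q[5]);x=x+r.apply([0,0,L3]);return x,r
S=[([-1.42748792,.494198251,1.34616508,-2e-5,1.30250292,-.095510832],[.14777891,-.60686353,.2133174]),
([.03254262,.75120237,.73218839,.00693005,1.5543581,1.36486942],[.83464465,.0892476,.25813468]),
([.07638858,.0523254,1.90430956,.00262564,1.08043584,1.40735388],[.37405967,.08922315,.24795079]),
([.24051685,-.39199431,2.21340853,-.01577542,1.21677101,1.57849410],[.134251,.08892063,.24784492]),
([.028,1.058,.222,.008,1.758,1.362],[.9565,.0891,.1959]),([.048,.854,.574,0,1.713,1.38],[.8433,.1002,.2335])]
def fit():
    f=lambda p:np.concatenate([fk(q,p)[0]-x for q,x in S])
    return least_squares(f,[0,.3,.5,.5,.2,.06,0])
P=np.load("P.npy") if __import__("os").path.exists("P.npy") else None
E
python3 - <<'E'
from m import *
s=fit();print(s.x.round(4),abs(s.fun).max());np.save("P.npy",s.x)
x,r=fk(S[1][0],s.x);print(r.as_matrix().round(3))
E
```

```text
[1.000e-04 2.579e-01 5.969e-01 3.841e-01 3.543e-01 5.960e-02 1.177e-01] 0.0003722071518337533
[[-0.236  0.966  0.103]
 [ 0.972  0.236  0.01 ]
 [-0.014  0.103 -0.995]]
```

```bash
cat >> m.py <<'E'
def step(q,d,yaw=0,w=.3,ns=1):
    x,r=fk(q,P);xt=x+np.array(d)/1000;rt=R.from_rotvec([0,0,yaw])*r
    def f(v):
        a,b=fk(v,P);return np.r_[a-xt,w*(rt*b.inv()).as_rotvec()]
    s=least_squares(f,np.clip(q,lo+1e-6,hi-1e-6),bounds=(lo,hi),xtol=1e-10,ftol=1e-12)
    return s.x
def info(q):
    x,r=fk(q,P);return x.round(3),r.as_matrix()[:,2].round(3),q.round(2)
E
python3 - <<'E'
from m import *
for w in(.05,.1,.2,.3,.5,1):
    q=np.array(S[5][0])
    for i in range(4):q=step(q,[60,0,0],w=w)
    print(w,*info(q))
E
```

```text
0.05 [1.08  0.1   0.233] [ 0.452  0.044 -0.891] [0.03 1.06 0.22 0.03 1.39 1.36]
0.1 [1.071 0.099 0.23 ] [ 0.428  0.042 -0.903] [0.03 1.06 0.22 0.03 1.42 1.36]
0.2 [1.044 0.096 0.221] [ 0.354  0.035 -0.935] [0.03 1.05 0.22 0.03 1.5  1.36]
0.3 [1.016 0.094 0.211] [ 0.273  0.027 -0.962] [0.03 1.05 0.22 0.02 1.59 1.36]
0.5 [0.976 0.09  0.198] [ 0.157  0.015 -0.988] [0.03 1.06 0.22 0.01 1.7  1.36]
1 [0.941 0.086 0.187] [ 0.052  0.005 -0.999] [0.03 1.07 0.22 0.   1.8  1.36]
```

```bash
cat > sim.py <<'E'
from m import *
az=.339;w=.65
def run(q,moves,verbose=1):
    for n,dr,dz in moves:
        for i in range(n):
            q=step(q,[dr*np.cos(az),dr*np.sin(az),dz],w=w)
        x,r=info(q)[:2];el=np.degrees(np.arctan2(r[2],np.hypot(r[0],r[1])*np.sign(r[0])))
        if verbose:print(n,dr,dz,'->',x,r,'elev %.0f'%el,q.round(2))
    return q
E
python3 - <<'E'
from sim import *
q=np.array([.339,.4,1.5,0,np.pi-1.9-.1,1.57])
for _ in range(8):
    x,r=fk(q,P);d=np.clip((np.array([.612,.279,.25])-x)*1000,-60,60);q=step(q,d)
print(info(q));np.save("qb.npy",q)
q=run(q,[(4,44,44),(6,44,44),(6,44,44),(8,0,62),(8,0,62),(8,0,62),(8,0,62),(8,0,62)])
print()
q=run(np.load("qb.npy"),[(8,62,0),(8,62,0),(8,62,0),(8,44,44),(8,44,44),(8,20,58),(8,0,62),(8,-20,58),(8,-44,44),(8,-44,44)])
E
```

```text
(array([0.612, 0.279, 0.25 ]), array([ 0.094,  0.033, -0.995]), array([ 0.34,  0.48,  1.27, -0.  ,  1.29,  1.57]))
4 44 44 -> [0.778 0.338 0.426] [ 0.094  0.033 -0.995] elev -84 [ 0.34  0.78  0.25 -0.    2.01  1.57]
6 44 44 -> [0.81  0.334 0.519] [ 0.296  0.118 -0.948] elev -71 [0.31 0.7  0.22 0.02 1.9  1.55]
6 44 44 -> [0.853 0.338 0.596] [ 0.494  0.198 -0.847] elev -58 [0.29 0.64 0.22 0.05 1.72 1.55]
8 0 62 -> [0.685 0.272 0.854] [ 0.671  0.268 -0.692] elev -44 [0.25 0.31 0.22 0.09 1.81 1.54]
8 0 62 -> [0.561 0.223 1.021] [ 0.827  0.33  -0.456] elev -27 [0.17 0.09 0.22 0.19 1.74 1.55]
8 0 62 -> [0.483 0.192 1.154] [ 0.917  0.365 -0.161] elev -9 [ 0.02 -0.04  0.22  0.35  1.56  1.55]
8 0 62 -> [0.434 0.173 1.273] [0.918 0.366 0.152] elev 9 [-0.16 -0.1   0.22  0.55  1.32  1.55]
8 0 62 -> [0.393 0.156 1.376] [0.835 0.333 0.437] elev 26 [-0.23 -0.12  0.22  0.64  1.04  1.54]

8 62 0 -> [0.934 0.383 0.197] [ 0.22   0.086 -0.972] elev -76 [0.33 1.07 0.22 0.01 1.62 1.56]
8 62 0 -> [1.061 0.413 0.115] [ 0.482  0.19  -0.855] elev -59 [0.31 1.2  0.22 0.04 1.18 1.53]
8 62 0 -> [1.148 0.433 0.073] [ 0.685  0.266 -0.678] elev -43 [0.3  1.31 0.22 0.08 0.79 1.5 ]
8 44 44 -> [1.157 0.43  0.356] [ 0.807  0.309 -0.504] elev -30 [0.29 1.07 0.22 0.09 0.81 1.5 ]
8 44 44 -> [1.143 0.421 0.562] [ 0.895  0.338 -0.292] elev -17 [0.28 0.93 0.22 0.12 0.72 1.49]
8 20 58 -> [1.032 0.379 0.839] [ 0.932  0.349 -0.099] elev -6 [0.27 0.67 0.22 0.13 0.78 1.5 ]
8 0 62 -> [0.841 0.309 1.095] [0.932 0.348 0.1  ] elev 6 [0.24 0.39 0.22 0.15 0.87 1.51]
8 -20 58 -> [0.58  0.216 1.29 ] [0.895 0.333 0.297] elev 17 [0.14 0.08 0.22 0.25 0.98 1.52]
8 -44 44 -> [0.263 0.148 1.395] [0.832 0.274 0.482] elev 29 [ 0.56 -0.21  0.22 -0.25  1.06  1.62]
8 -44 44 -> [-0.012  0.034  1.43 ] [0.695 0.241 0.678] elev 43 [ 0.42 -0.48  0.22 -0.07  1.08  1.58]
```

```bash
cat > greedy.py <<'E'
from sim import *
import sys
def el(q):
    r=fk(q,P)[1].as_matrix()[:,2];return np.degrees(np.arctan2(r[2],r[0]*np.cos(az)+r[1]*np.sin(az)))%360
def adv(q,a,n):
    for _ in range(n):q=step(q,[62*np.cos(a)*np.cos(az),62*np.cos(a)*np.sin(az),62*np.sin(a)],w=w)
    return q
def greedy(q,sign,n,goal,blk=3,look=6):
    T=0
    for k in range(n):
        best=None
        for a in np.radians(np.arange(0,360,30)):
            q1=adv(q,a,look);
            if fk(q1,P)[0][2]<.25 : continue
            s=sign*((el(q1)-el(q)+180)%360-180)
            if best is None or s>best[0]:best=(s,a)
        if best is None:print('stuck');break
        q=adv(q,best[1],blk);T+=blk
        print(T,'dir %.0f'%np.degrees(best[1]),fk(q,P)[0].round(3),'el %.0f'%el(q),q.round(2),flush=True)
        if sign*(el(q)-goal)>0:break
    return q
E
cat > g1.py <<'E'
from greedy import *
q=run(np.load("qb.npy"),[(4,44,44)])
q=greedy(q,1,26,360+60) if 0 else greedy(q,1,24,1e9)
np.save("qtop.npy",q)
E
time timeout 400 python3 g1.py
```

```text
4 44 44 -> [0.778 0.338 0.426] [ 0.094  0.033 -0.995] elev -84 [ 0.34  0.78  0.25 -0.    2.01  1.57]
3 dir 30 [0.817 0.343 0.44 ] el 282 [0.33 0.79 0.22 0.01 1.92 1.56]
6 dir 30 [0.857 0.35  0.453] el 289 [0.32 0.78 0.22 0.02 1.81 1.55]
9 dir 30 [0.896 0.358 0.467] el 296 [0.31 0.79 0.22 0.03 1.69 1.55]
12 dir 30 [0.936 0.368 0.482] el 303 [0.3  0.79 0.22 0.04 1.56 1.54]
15 dir 30 [0.975 0.378 0.499] el 309 [0.29 0.8  0.22 0.05 1.43 1.54]
18 dir 30 [1.012 0.387 0.516] el 316 [0.29 0.82 0.22 0.06 1.3  1.53]
21 dir 30 [1.045 0.396 0.534] el 323 [0.29 0.83 0.22 0.07 1.17 1.52]
24 dir 30 [1.075 0.404 0.552] el 329 [0.28 0.85 0.22 0.09 1.04 1.52]
27 dir 30 [1.1   0.411 0.571] el 335 [0.28 0.87 0.22 0.1  0.92 1.51]
30 dir 30 [1.12  0.416 0.59 ] el 341 [0.28 0.88 0.22 0.11 0.8  1.5 ]
33 dir 30 [1.135 0.42  0.609] el 346 [0.28 0.9  0.22 0.13 0.7  1.48]
36 dir 30 [1.146 0.422 0.628] el 351 [0.28 0.91 0.22 0.15 0.6  1.47]
39 dir 60 [1.115 0.41  0.719] el 355 [0.28 0.83 0.22 0.15 0.61 1.47]
42 dir 60 [1.084 0.398 0.799] el 359 [0.27 0.76 0.22 0.15 0.6  1.47]
45 dir 60 [1.055 0.386 0.868] el 4 [0.27 0.71 0.22 0.16 0.59 1.47]
48 dir 60 [1.026 0.375 0.928] el 8 [0.27 0.66 0.22 0.17 0.56 1.47]
51 dir 60 [0.999 0.365 0.981] el 12 [0.26 0.62 0.22 0.18 0.53 1.46]
54 dir 60 [0.974 0.355 1.028] el 16 [0.26 0.59 0.22 0.2  0.49 1.46]
57 dir 60 [0.95  0.345 1.069] el 19 [0.26 0.56 0.22 0.21 0.46 1.45]
60 dir 60 [0.926 0.336 1.105] el 23 [0.25 0.54 0.22 0.22 0.42 1.44]
63 dir 60 [0.905 0.328 1.137] el 26 [0.25 0.52 0.22 0.24 0.39 1.42]
66 dir 90 [0.825 0.299 1.214] el 29 [0.24 0.42 0.22 0.23 0.44 1.45]
69 dir 90 [0.751 0.273 1.276] el 32 [0.23 0.33 0.22 0.24 0.47 1.46]
72 dir 90 [0.683 0.248 1.327] el 35 [0.21 0.26 0.22 0.25 0.48 1.46]
real	0m41.964s
user	0m42.418s
sys	0m0.117s
```

```bash
cat > g2.py <<'E'
from greedy import *
q=run(np.load("qb.npy"),[(4,44,44),(6,44,44),(6,44,44),(8,0,62),(8,0,62),(8,0,62),(8,0,62),(8,0,62),(6,0,62),(6,0,62),(4,0,62)])
np.save("qtop.npy",q);print()
q=greedy(q,-1,26,-1e9,blk=3,look=7)
E
timeout 500 python3 g2.py
```

```text
4 44 44 -> [0.778 0.338 0.426] [ 0.094  0.033 -0.995] elev -84 [ 0.34  0.78  0.25 -0.    2.01  1.57]
6 44 44 -> [0.81  0.334 0.519] [ 0.296  0.118 -0.948] elev -71 [0.31 0.7  0.22 0.02 1.9  1.55]
6 44 44 -> [0.853 0.338 0.596] [ 0.494  0.198 -0.847] elev -58 [0.29 0.64 0.22 0.05 1.72 1.55]
8 0 62 -> [0.685 0.272 0.854] [ 0.671  0.268 -0.692] elev -44 [0.25 0.31 0.22 0.09 1.81 1.54]
8 0 62 -> [0.561 0.223 1.021] [ 0.827  0.33  -0.456] elev -27 [0.17 0.09 0.22 0.19 1.74 1.55]
8 0 62 -> [0.483 0.192 1.154] [ 0.917  0.365 -0.161] elev -9 [ 0.02 -0.04  0.22  0.35  1.56  1.55]
8 0 62 -> [0.434 0.173 1.273] [0.918 0.366 0.152] elev 9 [-0.16 -0.1   0.22  0.55  1.32  1.55]
8 0 62 -> [0.393 0.156 1.376] [0.835 0.333 0.437] elev 26 [-0.23 -0.12  0.22  0.64  1.04  1.54]
6 0 62 -> [0.361 0.144 1.437] [0.736 0.293 0.61 ] elev 38 [-0.21 -0.11  0.22  0.64  0.83  1.53]
6 0 62 -> [0.326 0.13  1.482] [0.626 0.249 0.739] elev 48 [-0.18 -0.11  0.22  0.63  0.65  1.51]
4 0 62 -> [0.302 0.12  1.504] [0.553 0.22  0.803] elev 53 [-0.17 -0.11  0.22  0.65  0.54  1.5 ]

3 dir 270 [0.302 0.12  1.318] el 53 [-0.17
[... 1216 characters left out ...]
.82  2.11 -0.65]
54 dir 300 [0.398 0.16  0.28 ] el 332 [-2.18 -0.82  2.67  0.65  2.18 -0.8 ]
57 dir 150 [0.249 0.144 0.373] el 332 [ 0.57 -0.68  2.42 -0.57  0.39  2.25]
60 dir 300 [0.289 0.163 0.315] el 327 [ 0.45 -0.4   2.51 -1.22  0.12  2.89]
63 dir 150 [0.208 0.111 0.416] el 325 [ 1.77 -0.65  2.2  -0.94  1.46  3.08]
66 dir 180 [0.188 0.092 0.427] el 319 [ 1.94 -0.68  2.11 -0.87  1.67  3.08]
69 dir 180 [0.162 0.088 0.438] el 314 [ 2.02 -0.66  2.02 -0.78  1.79  3.08]
72 dir 180 [0.128 0.089 0.453] el 308 [ 2.07 -0.63  1.92 -0.69  1.89  3.08]
75 dir 180 [0.09  0.092 0.47 ] el 302 [ 2.1  -0.58  1.82 -0.59  1.96  3.08]
78 dir 210 [0.064 0.09  0.392] el 296 [ 2.   -0.57  1.97 -0.47  1.78  3.08]
```

```bash
cat > b.py <<'E'
import numpy as np
lo=np.array([-2.91,-.82,.22,-1.22,.12,-3.08]);hi=np.array([2.91,2.16,2.67,4.37,2.79,3.08])
vl=np.array([1.89,1.89,2.57,3.01,3.01,3.01])*.7*.125
P=np.load("P.npy");a1,d1,L1,L2,L3,lat,eo=P
def rot(ax,a):
    c,s=np.cos(a),np.sin(a);M=np.zeros(a.shape+(3,3));i,j=[(1,2),(2,0),(0,1)][ax]
    M[...,ax,ax]=1;M[...,i,i]=c;M[...,j,j]=c;M[...,i,j]=-s;M[...,j,i]=s;return M
def fk(q,jac=False):
    A=[0,1,1,2,1,2];off=[[0,0,0],[0,lat,d1],[0,0,L1],[eo,0,L2],[0,0,0],[0,0,0]]
    n=len(q);Rm=np.tile(np.eye(3),(n,1,1));x=np.zeros((n,3));ax=[2,1,1,2,1,2];o=[];z=[]
    for k in range(6):
        x=x+Rm@np.array(off[k]);o.append(x);z.append(Rm[:,:,ax[k]]);Rm=Rm@rot(ax[k],q[:,k])
    el=o[2];wr=x;x=x+Rm@np.array([0,0,L3])
    if not jac:return x,Rm,el,wr
    J=np.stack([np.concatenate([np.cross(z[k],x-o[k]),z[k]],1) for k in range(6)],2);return x,Rm,J
def logm(E):
    v=np.stack([E[:,2,1]-E[:,1,2],E[:,0,2]-E[:,2,0],E[:,1,0]-E[:,0,1]],1)/2
    s=np.linalg.norm(v,axis=1);c=(np.trace(E,axis1=1,axis2=2)-1)/2;a=np.arctan2(s,c);return v*(a/np.maximum(s,1e-9))[:,None]
W=.65
def step(q,d,yaw,it=12,w=W):
    x,R0=fk(q)[:2];xt=x+d/1000;Rt=rot(2,yaw)@R0;p=q.copy();wt=np.array([1,1,1,w,w,w])
    for _ in range(it):
        x,Rm,J=fk(p,1);e=np.concatenate([xt-x,logm(Rt@Rm.transpose(0,2,1))],1)*wt;J=J*wt[:,None]
        free=np.ones(p.shape,bool)
        for _ in range(2):
            Jf=J*free[:,None,:];H=Jf.transpose(0,2,1)@Jf+1e-4*np.eye(6);g=(Jf.transpose(0,2,1)@e[...,None])[...,0]
            dq=np.linalg.solve(H,g[...,None])[...,0];pn=p+dq
            free&=~((pn<lo)|(pn>hi))
            dq2=np.where(free,dq,np.clip(pn,lo,hi)-p)
            e2=e-(J@np.where(free,0,dq2)[...,None])[...,0]
            Jf=J*free[:,None,:];H=Jf.transpose(0,2,1)@Jf+1e-4*np.eye(6);dq=np.linalg.solve(H,(Jf.transpose(0,2,1)@e2[...,None]))[...,0]
            pn=p+np.where(free,dq,dq2)
        dd=np.clip(pn-p,-.3,.3);p=np.clip(p+dd,lo,hi)
    s=np.minimum(1,(vl/np.maximum(abs(p-q),1e-9)).min(1))
    return q+(p-q)*s[:,None]
def tilt(q):
    R0=fk(q)[1];return np.degrees(np.arccos(np.clip(-R0[:,2,2],-1,1)))   # 0 = tool down
def acts(yaws,n=None,az=None):
    D=[]
    if az is not None:
        for a in np.arange(0,360,22.5):
            a=np.radians(a);D.append([62*np.cos(a)*np.cos(az),62*np.cos(a)*np.sin(az),62*np.sin(a)])
    else:
        for i in(-1,0,1):
            for j in(-1,0,1):
                for k in(-1,0,1):
                    if i or j or k:v=np.array([i,j,k.__float__()]);D.append(62*v/np.linalg.norm(v))
    D.append([0,0,0]);D=np.array(D);y=np.array(yaws)
    return np.repeat(D,len(y),0),np.tile(y,len(D))
def ok(q,zmin):
    x,R0,el,wr=fk(q);r=np.hypot(x[:,0],x[:,1]);tip=x+R0[:,:,2]*.06
    return (x[:,0]>-.1)&(abs(x[:,1])<.6)&(tip[:,2]>zmin)&(wr[:,2]>.15)&((r>.22)|(x[:,2]>1.1))&(x[:,0]<1.25)
def beam(q,sign,goal,maxblk=30,blk=3,width=150,yaws=(0,),az=None,zmin=.2):
    D,Y=acts(yaws,az=az);Q=q[None];path=[[]]
    for b in range(maxblk):
        n=len(Q);QQ=np.repeat(Q,len(D),0);dd=np.tile(D,(n,1));yy=np.tile(Y,n);good=np.ones(len(QQ),bool)
        for _ in range(blk):QQ=step(QQ,dd,yy);good&=ok(QQ,zmin)
        par=np.repeat(np.arange(n),len(D));act=np.tile(np.arange(len(D)),n);t=sign*tilt(QQ);t[~good]=-1e9
        x=fk(QQ)[0];key=np.concatenate([(x/.12).round(),(QQ[:,[3,4]]/.4).round()],1)
        o=np.argsort(-t);seen={};sel=[]
        for i in o:
            if t[i]<-1e8 or len(sel)>=width:break
            k=tuple(key[i])
            if seen.get(k,0)<1:seen[k]=1;sel.append(i)
        path=[path[par[i]]+[act[i]] for i in sel];Q=QQ[sel]
        if sign*tilt(Q[:1])[0]>=sign*goal:break
    return Q[0],[(D[a],Y[a]) for a in path[0]]
def show(q,pl,blk=3):
    Q=q[None]
    for d,y in pl:
        for _ in range(blk):Q=step(Q,d[None],np.array([y]))
        x,R0=fk(Q)[:2];print(d.round(0),round(y,2),'->',x[0].round(3),'tilt %.0f'%tilt(Q)[0],R0[0,:,2].round(2),Q[0].round(2))
    return Q[0]
E
cat > t.py <<'E'
from b import *
import time
q=np.array([[.048,.854,.574,0,1.713,1.38]])
for i in range(4):q=step(q,np.array([[60.,0,0]]),np.zeros(1))
print(fk(q)[0],fk(q)[1][0,:,2],q.round(3))
q=np.load("qb.npy");t=time.time()
qa,pl=beam(q,1,150,maxblk=30,az=.339);print(len(pl)*3,time.time()-t);show(q,pl);np.save("qt2.npy",qa)
t=time.time();qd,pl=beam(qa,-1,8,maxblk=36,az=.339);print(len(pl)*3,time.time()-t);show(qa,pl)
E
timeout 570 python3 t.py
```

```text
[[0.94067264 0.08788323 0.19266468]] [ 0.10752634  0.0106764  -0.99414491] [[0.027 1.006 0.349 0.008 1.679 1.36 ]]
48 19.154860973358154
[41. 15. 44.] 0 -> [0.732 0.321 0.376] tilt 6 [ 0.09  0.03 -1.  ] [ 0.34  0.65  0.64 -0.    1.76  1.57]
[41. 15. 44.] 0 -> [0.77  0.329 0.44 ] tilt 10 [ 0.16  0.06 -0.98] [0.33 0.69 0.41 0.01 1.87 1.56]
[22.  8. 57.] 0 -> [0.744 0.313 0.531] tilt 16 [ 0.25  0.1  -0.96] [0.32 0.57 0.41 0.02 1.88 1.55]
[22.  8. 57.] 0 -> [0.722 0.299 0.607] tilt 22 [ 0.34  0.14 -0.93] [0.3  0.48 0.41 0.03 1.87 1.55]
[22.  8. 57.] 0 -> [0.704 0.288 0.672] tilt 28 [ 0.43  0.17 -0.88] [0.29 0.4  0.41 0.05 1.84 1.54]
[ 0.  0. 62.] 0 -> [0.641 0.262 0.758] tilt 33 [ 0.51  0.2  -0.84] [0.27 0.27 0.41 0.07 1.88 1.54]
[-22.  -8.  57.] 0 -> [0.535 0.222 0.842] tilt 37 [ 0.56  0.23 -0.8 ] [0.23 0.11 0.41 0.1  1.97 1.53]
[-41. -15.  44.] 0 -> [0.399 0.173 0.925] tilt 39 [ 0.58  0.24 -0.78] [ 0.15 -0.    0.24  0.19  2.22  1.55]
[-54. -19.  24.] 0 -> [0.288 0.128 0.949] tilt 40 [ 0.6   0.25 -0.76] [-0.27 -0.15  0.24  0.6   2.37  1.55]
[-54. -19. -24.] 0 -> [0.348 0.165 0.948] tilt
[... 3036 characters left out ...]
 0.24 -0.09 -0.97] [-0.75 -0.37  1.47  0.1   1.8   2.45]
[-22.  -8.  57.] 0 -> [ 0.189 -0.133  0.712] tilt 15 [ 0.24 -0.09 -0.97] [-1.2  -0.33  0.99  0.26  2.29  2.16]
[22.  8. 57.] 0 -> [ 0.245 -0.114  0.853] tilt 15 [ 0.24 -0.09 -0.97] [-0.81 -0.07  0.32  0.24  2.64  2.58]
[41. 15. 44.] 0 -> [ 0.273 -0.056  0.847] tilt 13 [ 0.23 -0.05 -0.97] [-0.5  -0.05  0.32  0.13  2.64  2.78]
[41. 15. 44.] 0 -> [ 0.295 -0.013  0.838] tilt 11 [ 0.2  -0.02 -0.98] [-0.3  -0.02  0.32  0.09  2.64  2.94]
[41. 15. 44.] 0 -> [0.313 0.013 0.829] tilt 10 [ 0.17  0.   -0.99] [-0.19  0.01  0.32  0.07  2.64  3.02]
[41. 15. 44.] 0 -> [0.328 0.019 0.819] tilt 8 [ 0.14  0.01 -0.99] [-0.16  0.04  0.32  0.06  2.64  3.02]
```

```bash
cat > fix.py <<'E'
s=open('b.py').read()
i=s.index("def step(");j=s.index("def tilt(")
s=s[:i]+'''def step(q,d,yaw,it=25,w=W,full=False):
    x,R0=fk(q)[:2];xt=x+d/1000;Rt=rot(2,yaw)@R0;p=np.clip(q,lo,hi);wt=np.array([1,1,1,w,w,w]);lam=np.full(len(q),1e-4)
    def ev(p):
        x,Rm,J=fk(p,1);return np.concatenate([xt-x,logm(Rt@Rm.transpose(0,2,1))],1)*wt,J*wt[:,None]
    e,J=ev(p);c=(e**2).sum(1)
    for _ in range(it):
        g=(J.transpose(0,2,1)@e[...,None])[...,0]
        free=~(((p<=lo+1e-9)&(g<0))|((p>=hi-1e-9)&(g>0)))
        Jf=J*free[:,None,:];H=Jf.transpose(0,2,1)@Jf+lam[:,None,None]*np.eye(6)
        pn=np.clip(p+np.linalg.solve(H,(g*free)[...,None])[...,0],lo,hi)
        en,Jn=ev(pn);cn=(en**2).sum(1);a=cn<c
        p=np.where(a[:,None],pn,p);e=np.where(a[:,None],en,e);J=np.where(a[:,None,None],Jn,J);c=np.where(a,cn,c);lam=np.where(a,lam/4,lam*5).clip(1e-7,10)
    s=np.minimum(1,(vl/np.maximum(abs(p-q),1e-9)).min(1))
    q2=q+(p-q)*s[:,None]
    return (q2,s) if full else q2
'''+s[j:]
s=s.replace("QQ=step(QQ,dd,yy);good&=ok(QQ,zmin)","QQ,sc=step(QQ,dd,yy,full=True);good&=ok(QQ,zmin)&(sc>.6)")
open('b.py','w').write(s)
E
python3 fix.py; timeout 575 python3 t.py
```

```text
[[0.9535957  0.08924144 0.19733724]] [ 0.09633832  0.00950003 -0.99530331] [[0.029 1.057 0.22  0.007 1.768 1.362]]
78 35.03613328933716
[22.  8. 57.] 0 -> [0.679 0.303 0.422] tilt 6 [ 0.09  0.03 -1.  ] [ 0.34  0.53  0.73 -0.    1.78  1.57]
[41. 15. 44.] 0 -> [0.747 0.323 0.501] tilt 8 [ 0.13  0.05 -0.99] [0.33 0.7  0.22 0.   2.08 1.57]
[41. 15. 44.] 0 -> [0.765 0.322 0.538] tilt 14 [ 0.23  0.09 -0.97] [0.32 0.66 0.22 0.02 2.01 1.56]
[41. 15. 44.] 0 -> [0.786 0.323 0.572] tilt 21 [ 0.33  0.13 -0.93] [0.31 0.63 0.22 0.03 1.92 1.55]
[22.  8. 57.] 0 -> [0.765 0.31  0.647] tilt 27 [ 0.42  0.17 -0.89] [0.3  0.55 0.22 0.04 1.9  1.55]
[22.  8. 57.] 0 -> [0.748 0.3   0.714] tilt 33 [ 0.51  0.21 -0.83] [0.28 0.47 0.22 0.06 1.87 1.55]
[22.  8. 57.] 0 -> [0.737 0.293 0.773] tilt 40 [ 0.6   0.24 -0.77] [0.27 0.41 0.22 0.07 1.81 1.54]
[ 0.  0. 62.] 0 -> [0.677 0.269 0.854] tilt 46 [ 0.66  0.27 -0.7 ] [0.25 0.3  0.22 0.1  1.83 1.54]
[ 0.  0. 62.] 0 -> [0.625 0.248 0.923] tilt 52 [ 0.73  0.29 -0.62] [0.22 0.21 0.22 0.13 1.82 1.55]
[22.  8. 57.] 0 -> [0.638 0.251 0.962] tilt 59 [ 0.79  0.32 -0.52] [0
[... 4793 characters left out ...]
   0.28 -0.33] [ 0.53 -0.1   2.21  3.97  0.29 -2.25]
[-58. -21.   0.] 0 -> [0.316 0.18  0.416] tilt 72 [ 0.9   0.3  -0.31] [ 0.68 -0.43  2.46  4.37  0.36 -2.6 ]
[-54. -19. -24.] 0 -> [0.215 0.127 0.347] tilt 73 [ 0.9   0.32 -0.3 ] [ 0.46 -0.75  2.67  4.37  0.12 -2.69]
[ -0.  -0. -62.] 0 -> [0.221 0.132 0.322] tilt 67 [ 0.87  0.31 -0.39] [ 0.46 -0.66  2.67  4.37  0.12 -2.67]
[ -0.  -0. -62.] 0 -> [0.225 0.135 0.296] tilt 62 [ 0.83  0.29 -0.48] [ 0.47 -0.56  2.67  4.37  0.12 -2.66]
[ -0.  -0. -62.] 0 -> [0.226 0.138 0.27 ] tilt 56 [ 0.78  0.27 -0.56] [ 0.47 -0.46  2.67  4.37  0.12 -2.65]
[ -0.  -0. -62.] 0 -> [0.225 0.14  0.243] tilt 50 [ 0.72  0.25 -0.64] [ 0.48 -0.36  2.67  4.37  0.12 -2.63]
```

Emit:
{"fn": "arm_command", "kwargs": {"targets": "1 52 20 -8 0;1 52 20 -8 0;1 53 21 -8 0;1 53 21 -8 0;1 53 21 -8 0;1 53 21 -8 0;1 53 21 -8 0;1 53 21 -8 0;1 53 21 0 0"}}

```text
time: 5.98
ee_pos: [0.6124, 0.2767, 0.183]
orientation: [2.2, 0.248, -1.982]
wrist_force: [0.9, 0.3, -0.4]
opening: 0.0912
```

```bash
python3 s.py; python3 - <<'E'
from h import *
im=cams.camera("scene");a=im[170:320,330:530];cv2.imwrite("pics/g0.png",cv2.resize(a,None,fx=3,fy=3)[:,:,::-1])
for p in[(.612,.279,.11),(.612,.279,0)]:print((w2px("scene",np.array(p))-[330,170])*3)
E
```

```text
5.97 [ 0.349  0.542  1.352 -0.029  1.148  1.692] [0.6124 0.2767 0.183 ] toolx [ 0.103  0.01  -0.995] tooly [ 0.236 -0.972  0.015] F [ 0.9  0.3 -0.4] 0.0912
[226.92383781 146.70977931]
[217.40659078 260.3206319 ]
```

View pics/g0.png

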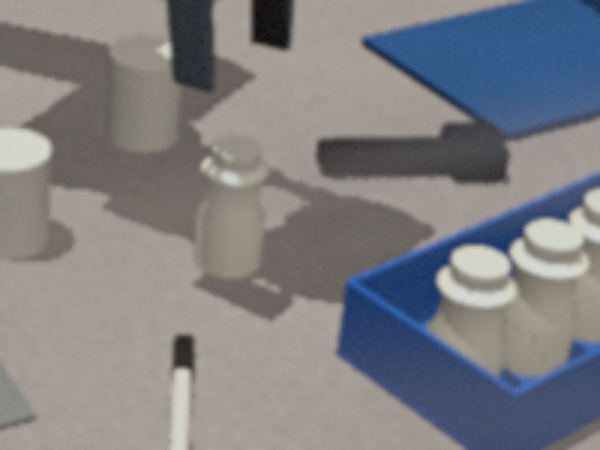

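The scene crop puts the cap at (240,150), against a predicted (227,147), which is about a 1 cm disagreement. I'll take a closer crop of the first top picture.

```bash
python3 - <<'E'
import cv2
im=cv2.imread("pics/top0.png");cv2.imwrite("pics/c2.png",cv2.resize(im[190:240,195:255],None,fx=8,fy=8,interpolation=2))
E
```

```text
(no output)
```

View pics/c2.png

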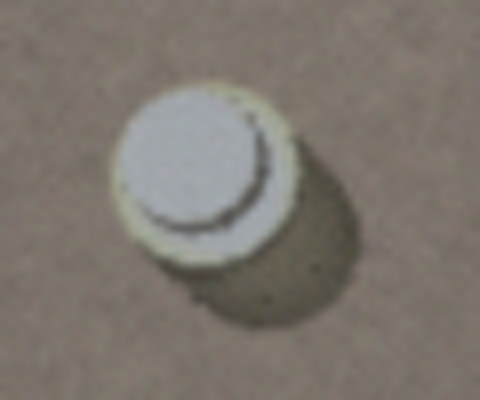

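```bash
python3 - <<'E'
from h import *
print(px2w("top",219,209.6,.11),px2w("top",221.5,211.8,.09),px2w("scene",410,220,.11),px2w("scene",409,222,.105))
E
```

```text
[0.6154875 0.2808743 0.11     ] [0.61550154 0.2799032  0.09      ] [0.62181819 0.28419883 0.11      ] [0.6214109  0.28193273 0.105     ]
```

Emit:
{"fn": "arm_command", "kwargs": {"targets": "1 8 5 -32 0;1 0 0 -50 0;1 0 0 -50 0;0 0 0 0 0;0 0 0 0 0;0 0 0 0 0;0 0 0 0 0"}}

```text
time: 6.9
ee_pos: [0.6201, 0.2817, 0.054]
orientation: [2.204, 0.249, -1.978]
wrist_force: [-0.6, 1.3, 1.4]
opening: 0.054
```

```bash
python3 s.py; cat > u.py <<'E'
import sys
from b import *
from cell import env
v,sgn,goal=sys.argv[1],int(sys.argv[2]),float(sys.argv[3])
np.save("qnow.npy",env.sense()["joint_pos"]) if v=='A' else __import__("time").sleep(1)
E
python3 u.py A 1 0; cat > e.py <<'E'
import sys
from b import *
v,sgn,goal,mb=sys.argv[1],int(sys.argv[2]),float(sys.argv[3]),int(sys.argv[4]);q=np.load("qnow.npy")
if len(sys.argv)>5:
    Q=q[None]
    for _ in range(3):Q=step(Q,np.array([[0,0,60.]]),np.zeros(1))
    q=Q[0]
kw={'A':dict(az=.339,yaws=(0,.18,-.18),width=400),'B':dict(yaws=(0,.18,-.18),width=130),'C':dict(yaws=(0,),width=400),'D':dict(yaws=(0,.18,-.18),width=60)}[v]
qd,pl=beam(q,sgn,goal,maxblk=mb,blk=4,**kw);print(v,len(pl)*4);show(q,pl,4)
E
for v in A B D;do OMP_NUM_THREADS=1 timeout 560 python3 e.py $v 1 150 20 L > o$v.txt 2>&1 & done; wait; cat oA.txt oB.txt oD.txt
```

```text
6.9 [ 0.352  0.7    1.447 -0.034  0.89   1.704] [0.6201 0.2817 0.054 ] toolx [ 0.107  0.011 -0.994] tooly [ 0.236 -0.972  0.014] F [-0.6  1.3  1.4] 0.054
A 56
[41. 15. 44.] -0.18 -> [0.766 0.333 0.385] tilt 6 [ 0.09 -0.05 -0.99] [ 0.37  0.76  0.4  -0.09  1.91  2.28]
[-54. -19. -24.] -0.18 -> [0.565 0.262 0.296] tilt 6 [ 0.04 -0.1  -0.99] [ 0.4   0.43  1.22 -0.11  1.49  3.02]
[-58. -21.   0.] -0.18 -> [0.352 0.048 0.299] tilt 3 [-0.01  0.05 -1.  ] [-0.08  0.01  1.79  0.05  1.36  3.08]
[54. 19. 24.] -0.18 -> [ 0.482 -0.082  0.34 ] tilt 17 [ 0.18  0.24 -0.95] [-0.51  0.14  1.58  0.31  1.39  3.08]
[54. 19. 24.] -0.18 -> [ 0.56  -0.151  0.301] tilt 36 [ 0.55  0.19 -0.81] [-0.68  0.19  1.78  0.67  0.93  3.08]
[41. 15. 44.] -0.18 -> [ 0.646 -0.157  0.311] tilt 53 [ 0.78 -0.19 -0.6 ] [-0.39  0.22  1.96  1.29  0.12  3.08]
[41. 15. 44.] -0.18 -> [ 0.689 -0.289  0.398] tilt 63 [ 0.82 -0.35 -0.45] [-0.53  0.23  1.81  1.6   0.12  3.08]
[ 0.  0. 62.] -0.18 -> [ 0.548 -0.436  0.539] tilt 75 [ 0.74 -0.62 -0.26] [-0.82  0.03  1.83  1.77  0.12  3.08]
[ 0.  0. 62.] -0.18 -> [ 0.367 -0.556  0.676] tilt 
[... 4436 characters left out ...]
1.19 -0.2   2.74  3.08]
[62.  0.  0.] -0.18 -> [-0.001 -0.304  0.296] tilt 107 [0.58 0.76 0.3 ] [-2.02  1.    1.59  0.3   2.41  3.08]
[  0. -44.  44.] -0.18 -> [-0.006 -0.339  0.384] tilt 110 [0.91 0.24 0.34] [-2.34  0.84  1.78  0.74  2.34  3.08]
[ 0.  0. 62.] -0.18 -> [ 0.022 -0.288  0.551] tilt 113 [ 0.83 -0.41  0.39] [-2.85  0.39  2.27  0.98  2.28  3.08]
[ 0. 44. 44.] -0.18 -> [ 0.087 -0.339  0.641] tilt 121 [ 0.42 -0.74  0.52] [-2.91  0.04  2.67  1.57  2.18  3.08]
[-36.  36.  36.] -0.18 -> [-0.067 -0.341  0.69 ] tilt 129 [-0.11 -0.77  0.63] [-2.87 -0.12  2.67  2.28  1.93  3.08]
[ 0. 44. 44.] 0.18 -> [-0.018 -0.29   0.708] tilt 139 [ 0.37 -0.55  0.75] [-2.91  0.21  2.53  1.7   2.47  3.08]
```

Emit:
{"fn": "arm_command", "kwargs": {"targets": "0 0 0 0 0;0 0 0 0 0;0 0 0 15 0;0 0 0 40 0"}}

```text
time: 7.4
ee_pos: [0.6179, 0.2807, 0.1069]
orientation: [2.197, 0.247, -1.984]
wrist_force: [1.0, 0.4, -2.0]
opening: 0.0508
```

```bash
python3 s.py; python3 - <<'E'
from h import *
im=cams.camera("scene");a=im[140:290,330:530];cv2.imwrite("pics/g1.png",cv2.resize(a,None,fx=3,fy=3)[:,:,::-1])
E
```

```text
7.4 [ 0.352  0.634  1.408 -0.031  1.002  1.7  ] [0.6179 0.2807 0.1069] toolx [ 0.101  0.009 -0.995] tooly [ 0.236 -0.972  0.015] F [ 1.   0.4 -2. ] 0.0508
```

View pics/g1.png

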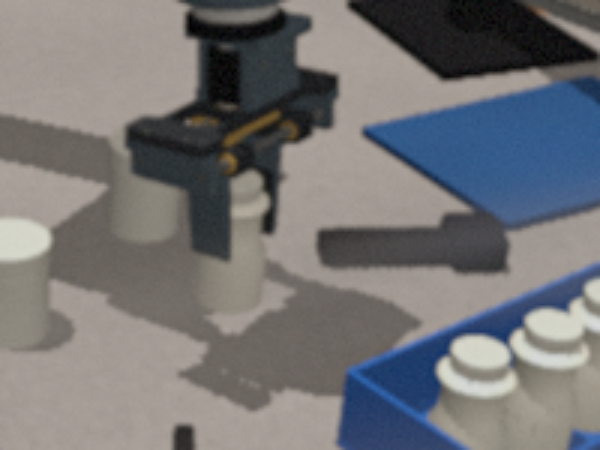

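The bottle is off the table, held at the waist, with about 2 N of weight on the wrist. Now I'll start tilting by stretching the arm.

Emit:
{"fn": "arm_command", "kwargs": {"targets": "0 0 0 50 0;0 0 0 60 0;0 0 0 60 0;0 22 8 55 0;0 22 8 55 0;0 22 8 55 0;0 41 15 44 0;0 41 15 44 0;0 41 15 44 0;0 41 15 44 0;0 41 15 44 0;0 41 15 44 0"}}

```text
time: 8.95
ee_pos: [0.7666, 0.3225, 0.5542]
orientation: [2.398, 0.306, -1.789]
wrist_force: [0.3, -0.3, -2.7]
opening: 0.0509
```

Emit:
{"fn": "arm_command", "kwargs": {"targets": "0 41 15 44 0;0 41 15 44 0;0 41 15 44 0;0 22 8 57 0;0 22 8 57 0;0 22 8 57 0;0 22 8 57 0;0 22 8 57 0;0 22 8 57 0;0 22 8 57 0;0 22 8 57 0;0 22 8 57 0"}}

```text
time: 10.45
ee_pos: [0.7525, 0.298, 0.7945]
orientation: [2.823, 0.435, -1.201]
wrist_force: [0.5, -0.2, -2.8]
opening: 0.0503
```

```bash
python3 s.py
```

```text
10.45 [0.284 0.409 0.221 0.046 1.735 1.633] [0.7525 0.298  0.7945] toolx [ 0.66   0.239 -0.712] tooly [ 0.272 -0.96  -0.07 ] F [ 0.5 -0.2 -2.8] 0.0503
```

Emit:
{"fn": "arm_command", "kwargs": {"targets": "0 0 0 62 0;0 0 0 62 0;0 0 0 62 0;0 0 0 62 0;0 0 0 62 0;0 0 0 62 0;0 22 8 57 0;0 22 8 57 0;0 22 8 57 0;0 0 0 62 0;0 0 0 62 0;0 0 0 62 0"}}

```text
time: 11.95
ee_pos: [0.6146, 0.2389, 1.0622]
orientation: [-3.01, -0.517, 0.498]
wrist_force: [-0.3, 0.3, -2.2]
opening: 0.0505
```

Emit:
{"fn": "arm_command", "kwargs": {"targets": "0 0 0 62 0;0 0 0 62 0;0 0 0 62 0;0 0 0 62 0;0 0 0 62 0;0 0 0 62 0;0 0 0 62 0;0 0 0 62 0;0 0 0 62 0;0 0 0 62 0;0 0 0 62 0;0 0 0 62 0"}}

```text
time: 13.45
ee_pos: [0.4922, 0.1893, 1.2748]
orientation: [-2.943, -0.551, -0.253]
wrist_force: [0.1, -0.9, -2.5]
opening: 0.0508
```

```bash
python3 s.py
```

```text
13.45 [ 0.046 -0.03   0.221  0.332  1.2    1.613] [0.4922 0.1893 1.2748] toolx [0.919 0.346 0.189] tooly [ 0.369 -0.924 -0.103] F [ 0.1 -0.9 -2.5] 0.0508
```

Emit:
{"fn": "arm_command", "kwargs": {"targets": "0 0 0 62 0;0 0 0 62 0;0 0 0 62 0;0 0 0 62 0;0 0 0 62 0;0 0 0 62 0;0 0 0 62 0;0 0 0 62 0;0 0 0 62 0;0 0 0 62 0;0 0 0 62 0;0 0 0 62 0"}}

```text
time: 14.95
ee_pos: [0.3979, 0.1521, 1.4272]
orientation: [-2.734, -0.55, -0.895]
wrist_force: [-0.4, -0.1, -2.4]
opening: 0.0507
```

Emit:
{"fn": "arm_command", "kwargs": {"targets": "0 0 0 62 0;0 0 0 62 0;0 0 0 62 0;0 0 0 62 0;0 0 0 62 0;0 0 0 62 0;0 0 0 62 0;0 0 0 62 0;0 0 0 62 0;0 0 0 62 0;0 0 0 62 0;0 0 0 62 0"}}

```text
time: 16.45
ee_pos: [0.3042, 0.1159, 1.5108]
orientation: [-2.499, -0.531, -1.33]
wrist_force: [0.4, 0.4, -1.9]
opening: 0.0508
```

```bash
python3 s.py; python3 u.py A 1 0
for v in A C D;do OMP_NUM_THREADS=1 timeout 200 python3 e.py $v 1 165 5 > o$v.txt 2>&1 & done; wait; cat oA.txt oC.txt oD.txt
```

```text
16.45 [-0.103 -0.086  0.221  0.582  0.465  1.54 ] [0.3042 0.1159 1.5108] toolx [0.514 0.195 0.835] tooly [ 0.434 -0.899 -0.057] F [ 0.4  0.4 -1.9] 0.0508
A 16
[ 0.  0. 62.] 0.18 -> [0.281 0.119 1.519] tilt 150 [0.32 0.38 0.87] [-0.45 -0.04  0.22  1.64  0.5   1.35]
[ 0.  0. 62.] 0.18 -> [0.229 0.126 1.524] tilt 156 [0.03 0.41 0.91] [-0.37  0.01  0.22  2.26  0.54  1.35]
[22.  8. 57.] 0.18 -> [0.247 0.152 1.513] tilt 161 [-0.15  0.29  0.95] [-0.04  0.11  0.22  2.58  0.56  1.41]
[22.  8. 57.] 0.18 -> [0.255 0.16  1.508] tilt 166 [-0.19  0.14  0.97] [0.16 0.15 0.22 2.83 0.56 1.69]
C 20
[ 0. 44. 44.] 0 -> [0.297 0.213 1.51 ] tilt 149 [0.48 0.18 0.86] [ 0.56 -0.01  0.22 -0.3   0.35  1.8 ]
[-44.   0.  44.] 0 -> [0.147 0.199 1.529] tilt 151 [0.44 0.18 0.88] [ 1.18 -0.08  0.22 -1.    0.41  1.89]
[-44.   0.  44.] 0 -> [0.054 0.168 1.546] tilt 157 [0.33 0.23 0.92] [ 1.59 -0.11  0.22 -1.22  0.36  1.71]
[-44.   0.  44.] 0 -> [-0.02   0.155  1.558] tilt 162 [0.18 0.25 0.95] [ 1.87 -0.12  0.22 -1.22  0.26  1.45]
[-36. -36.  36.] 0 -> [-0.059  0.06   1.57 ] tilt 168 [0.04 0.21 0.98] [ 2.38 -0.16  0.22 -1.22  0.19  0.95]
D 16
[ 0.  0. 62.] 0.18 -> [0.281 0.119 1.519] tilt 150 [0.32 0.38 0.87] [-0.45 -0.04  0.22  1.64  0.5   1.35]
[ 36. -36.  36.] 0.18 -> [0.361 0.007 1.473] tilt 155 [0.06 0.42 0.9 ] [-0.56  0.18  0.22  2.49  0.7   1.23]
[ 36. -36.  36.] 0.18 -> [ 0.411 -0.095  1.425] tilt 161 [-0.12  0.3   0.95] [-0.54  0.33  0.22  2.88  0.83  1.55]
[44.  0. 44.] 0.18 -> [ 0.471 -0.063  1.413] tilt 169 [-0.15  0.12  0.98] [-0.31  0.37  0.22  3.04  0.78  1.91]
```

```bash
cat > fix2.py <<'E'
from scipy.spatial.transform import Rotation as R
import numpy as np
M=R.from_rotvec([2.204,.249,-1.978]).as_matrix()
Mm=np.stack([-M[:,1],np.cross(M[:,0],-M[:,1]),M[:,0]],1);b=Mm.T@[0,0,1];np.save("bt.npy",b);print(b,np.linalg.det(Mm))
s=open('b.py').read()
i=s.index("def tilt(");j=s.index("def acts(")
s=s[:i]+'''BT=np.load("bt.npy")
def tilt(q):
    R0=fk(q)[1];return np.degrees(np.arccos(np.clip(R0[:,2,:]@BT,-1,1)))   # 0 = bottle upright
'''+s[j:]
open('b.py','w').write(s)
E
python3 fix2.py
cat > f.py <<'E'
import sys
from b import *
v=sys.argv[1];q=np.load("qnow.npy")
up={'A':[((0,0,62),.18)]*8+[((22,8,57),.18)]*8,'C':[((0,44,44),0)]*4+[((-44,0,44),0)]*12+[((-36,-36,36),0)]*4,'D':[((0,0,62),.18)]*4+[((36,-36,36),.18)]*8+[((44,0,44),.18)]*4,'N':[]}[v[0]]
Q=q[None]
for d,y in up:Q=step(Q,np.array([d],float),np.array([y]))
print(v,'up',len(up),tilt(Q),fk(Q)[0],Q)
kw=dict(yaws=(0,.18,-.18),width=90) if v[1]=='3' else dict(az=.339,yaws=(0,.18,-.18),width=220)
qd,pl=beam(Q[0],-1,6,maxblk=24,blk=4,**kw);print(v,len(pl)*4);show(Q[0],pl,4)
E
for v in A3 C3 D3 N3;do OMP_NUM_THREADS=1 timeout 400 python3 f.py $v > o$v.txt 2>&1 & done; wait; cat oA3.txt oC3.txt oD3.txt oN3.txt
```

```text
[-0.01452586  0.10602899 -0.99425693] 0.9999999999999998
A3 up 16 [161.38808965] [[0.25369522 0.16104261 1.50874154]] [[0.16199086 0.14791754 0.22       2.82688065 0.56180095 1.68531489]]
A3 96
[ 36. -36. -36.] 0.18 -> [0.397 0.018 1.366] tilt 161 [-0.23 -0.03  0.97] [-0.07  0.2   0.62  3.19  1.05  2.32]
[ 36. -36. -36.] 0.18 -> [ 0.543 -0.115  1.227] tilt 160 [-0.16 -0.19  0.97] [-0.18  0.35  0.76  3.37  1.25  3.08]
[  0. -44. -44.] 0.18 -> [ 0.608 -0.123  1.205] tilt 141 [ 0.05 -0.54  0.84] [0.01 0.34 0.72 3.79 1.1  3.08]
[  0.   0. -62.] 0.18 -> [ 0.63  -0.014  1.139] tilt 124 [ 0.52 -0.56  0.65] [0.27 0.14 0.98 4.15 0.93 3.08]
[  0.   0. -62.] 0.0 -> [0.626 0.035 0.985] tilt 116 [ 0.56 -0.64  0.53] [0.43 0.17 1.23 4.17 1.23 3.08]
[  0.   0. -62.] 0.18 -> [0.585 0.113 0.906] tilt 102 [ 0.93 -0.18  0.32] [ 0.41 -0.16  1.57  4.37  0.6   3.08]
[  0.   0. -62.] 0.18 -> [0.492 0.254 0.78 ] tilt 91 [0.94 0.32 0.12] [ 0.44 -0.32  1.81  4.37  0.12  3.08]
[  0.   0. -62.] 0.18 -> [0.322 0.399 0.636] tilt 80 [ 0.74  0.67 -0.07] [ 0.85 -0.36  2.03  4.37  0.12  3.08]
[  0.   0. -62.] 0.18 -> 
[... 7286 characters left out ...]
1 -1.22  1.67  3.02]
[-36.  36.  36.] -0.18 -> [ 0.378 -0.262  0.822] tilt 50 [-0.26 -0.77 -0.58] [-0.1   0.19  0.61 -1.22  2.14  3.08]
[ 0. 44. 44.] -0.18 -> [ 0.283 -0.265  0.816] tilt 34 [-0.46 -0.42 -0.79] [-0.39  0.25  0.32 -1.22  2.5   3.08]
[ 0. 44. 44.] -0.18 -> [ 0.138 -0.228  0.832] tilt 20 [-0.41 -0.03 -0.91] [-0.82  0.16  0.25 -1.22  2.79  3.08]
[  0. -44. -44.] 0.18 -> [ 0.134 -0.414  0.699] tilt 20 [-0.31 -0.28 -0.91] [-1.06  0.04  0.8  -0.5   2.13  2.95]
[  0.   0. -62.] 0.0 -> [ 0.103 -0.428  0.465] tilt 18 [-0.28 -0.27 -0.92] [-1.17 -0.02  1.45 -0.38  1.56  3.08]
[ 44.   0. -44.] -0.18 -> [ 0.006 -0.47   0.359] tilt 4 [-0.13 -0.06 -0.99] [-1.59  0.12  1.51 -0.13  1.45  3.08]
```

Emit:
{"fn": "arm_command", "kwargs": {"targets": "0 0 44 44 0;0 0 44 44 0;0 0 44 44 0;0 0 44 44 0;0 -44 0 44 0;0 -44 0 44 0;0 -44 0 44 0;0 -44 0 44 0"}}

```text
time: 17.45
ee_pos: [0.1449, 0.1972, 1.5262]
orientation: [-2.43, -0.545, -1.435]
wrist_force: [1.1, 1.0, -3.5]
opening: 0.0502
```

Emit:
{"fn": "arm_command", "kwargs": {"targets": "0 -44 0 44 0;0 -44 0 44 0;0 -44 0 44 0;0 -44 0 44 0;0 -44 0 44 0;0 -44 0 44 0;0 -44 0 44 0;0 -44 0 44 0"}}

```text
time: 18.45
ee_pos: [-0.0251, 0.1558, 1.555]
orientation: [-2.231, -0.741, -1.748]
wrist_force: [0.2, 0.8, -2.8]
opening: 0.0503
```

```bash
cat >> s.py <<'E'
from b import tilt
print("bottle tilt",tilt(s['joint_pos'][None]))
E
python3 s.py; python3 u.py A 1 0; for v in N3 NA;do OMP_NUM_THREADS=1 timeout 300 python3 f.py $v > o$v.txt 2>&1 & done; wait; cat oN3.txt oNA.txt
```

```text
18.45 [ 1.893 -0.115  0.22  -1.223  0.26   1.431] [-0.0251  0.1558  1.555 ] toolx [0.169 0.255 0.952] tooly [ 0.507 -0.851  0.138] F [ 0.2  0.8 -2.8] 0.0503
bottle tilt [156.26272317]
N3 up 0 [156.26272317] [[-0.0246946   0.155969    1.55777708]] [[ 1.893083   -0.11509178  0.2203969  -1.22273934  0.25980115  1.43113973]]
N3 64
[  0.  44. -44.] 0.18 -> [-0.059  0.286  1.491] tilt 150 [0.06 0.4  0.92] [ 1.71 -0.15  0.51 -1.22  0.12  2.22]
[  0.   0. -62.] 0.0 -> [-0.041  0.251  1.357] tilt 139 [0.06 0.57 0.82] [ 1.66 -0.43  0.98 -1.22  0.12  2.28]
[  0.  44. -44.] 0.0 -> [-0.037  0.39   1.273] tilt 129 [0.08 0.71 0.7 ] [ 1.62 -0.35  1.09 -1.22  0.12  2.34]
[  0.  44. -44.] 0.0 -> [-0.034  0.541  1.185] tilt 119 [0.09 0.82 0.57] [ 1.6  -0.21  1.12 -1.22  0.12  2.37]
[  0.   0. -62.] -0.18 -> [0.12  0.508 1.08 ] tilt 104 [0.5  0.8  0.35] [ 1.55 -0.27  1.23 -1.22  0.54  2.07]
[-44.   0. -44.] -0.18 -> [0.202 0.498 1.042] tilt 88 [0.8  0.6  0.07] [ 1.64 -0.13  0.97 -1.22  1.1   1.81]
[-44.   0. -44.] -0.18 -> [0.274 0.504 0.925] tilt 70 [ 0.94  0.24 -0.24] [ 1.57  0.08  0.78 -1.22  1.55  1
[... 1997 characters left out ...]
 1.28 -1.22  1.43  2.89]
[-41. -15.  44.] -0.18 -> [0.268 0.385 0.841] tilt 52 [ 0.83 -0.17 -0.53] [ 1.5   0.14  0.66 -1.22  2.03  2.76]
[-41. -15.  44.] -0.18 -> [0.223 0.274 0.795] tilt 41 [ 0.53 -0.48 -0.7 ] [ 1.36  0.15  0.62 -1.22  2.42  3.08]
[ -0.  -0. -62.] 0.18 -> [0.253 0.269 0.611] tilt 39 [ 0.7  -0.03 -0.71] [ 1.34 -0.21  1.43 -0.77  1.7   3.05]
[-22.  -8. -57.] -0.18 -> [0.319 0.109 0.499] tilt 28 [ 0.43 -0.36 -0.83] [ 0.75 -0.2   1.59 -0.59  1.64  3.08]
[ -0.  -0. -62.] -0.18 -> [ 0.363 -0.048  0.345] tilt 18 [ 0.12 -0.38 -0.92] [ 0.08 -0.05  1.8  -0.41  1.32  3.08]
[ 54.  19. -24.] -0.18 -> [ 0.561 -0.17   0.317] tilt 5 [-0.08 -0.17 -0.98] [-0.28  0.38  1.26 -0.18  1.53  3.08]
```

Bottle tilt is 156°, so the cap is 66° below horizontal. Next I return it upright along the planned path.

Emit:
{"fn": "arm_command", "kwargs": {"targets": "0 0 0 0 0;0 -22 -8 -57 0;0 -22 -8 -57 0;0 -22 -8 -57 0;0 -22 -8 -57 0;0 54 19 -24 0;0 54 19 -24 0;0 54 19 -24 0;0 54 19 -24 0"}}

```text
time: 19.58
ee_pos: [0.0626, 0.1902, 1.391]
orientation: [-2.446, -0.86, -1.578]
wrist_force: [-1.2, 0.4, -2.0]
opening: 0.0508
```

Emit:
{"fn": "arm_command", "kwargs": {"targets": "0 41 15 -44 0;0 41 15 -44 0;0 41 15 -44 0;0 41 15 -44 0;0 41 15 -44 0;0 41 15 -44 0;0 41 15 -44 0;0 41 15 -44 0"}}

```text
time: 20.58
ee_pos: [0.2601, 0.3166, 1.1941]
orientation: [-2.808, -0.872, -1.096]
wrist_force: [-1.1, 0.6, -3.1]
opening: 0.0506
```

```bash
python3 s.py
```

```text
20.57 [ 0.834 -0.394  1.243 -1.223  0.119  2.454] [0.2601 0.3166 1.1941] toolx [0.601 0.496 0.626] tooly [ 0.499 -0.845  0.191] F [-1.1  0.6 -3.1] 0.0506
bottle tilt [122.6577909]
```

Emit:
{"fn": "arm_command", "kwargs": {"targets": "0 41 15 -44 0.18;0 41 15 -44 0.18;0 41 15 -44 0.18;0 41 15 -44 0.18;0 41 15 -44 0.18;0 41 15 -44 0.18;0 41 15 -44 0.18;0 41 15 -44 0.18"}}

```text
time: 21.58
ee_pos: [0.1774, 0.578, 0.9916]
orientation: [-2.373, -1.532, -0.262]
wrist_force: [0.3, 0.3, -1.4]
opening: 0.0504
```

Emit:
{"fn": "arm_command", "kwargs": {"targets": "0 -22 -8 -57 -0.18;0 -22 -8 -57 -0.18;0 -22 -8 -57 -0.18;0 -22 -8 -57 -0.18;0 -22 -8 -57 -0.18;0 -22 -8 -57 -0.18;0 -22 -8 -57 -0.18;0 -22 -8 -57 -0.18"}}

```text
time: 22.58
ee_pos: [0.3382, 0.3226, 0.7598]
orientation: [-2.787, -0.251, 0.335]
wrist_force: [1.7, -0.3, -1.5]
opening: 0.0505
```

```bash
python3 s.py; python3 u.py A 1 0; for v in N3 NA;do OMP_NUM_THREADS=1 timeout 200 python3 f.py $v > o$v.txt 2>&1 & done; wait; cat oN3.txt oNA.txt
```

```text
22.57 [ 1.326 -0.272  1.548 -1.223  1.205  3.082] [0.3382 0.3226 0.7598] toolx [ 0.957  0.21  -0.201] tooly [ 0.134 -0.933 -0.335] F [ 1.7 -0.3 -1.5] 0.0505
bottle tilt [73.01065839]
N3 up 0 [73.01065839] [[0.33969659 0.32266543 0.76095543]] [[ 1.32614458 -0.27245253  1.54777602 -1.22260307  1.20481941  3.08238643]]
N3 20
[  0.   0. -62.] 0.0 -> [0.386 0.271 0.581] tilt 67 [ 0.91  0.27 -0.31] [ 0.9  -0.35  1.95 -1.09  0.66  3.08]
[  0.   0. -62.] -0.18 -> [0.464 0.121 0.487] tilt 52 [ 0.82 -0.2  -0.54] [ 0.6  -0.19  1.89 -0.92  0.89  3.08]
[  0.   0. -62.] -0.18 -> [ 0.512 -0.029  0.388] tilt 36 [ 0.46 -0.47 -0.75] [ 0.22  0.03  1.76 -0.71  1.04  3.08]
[-36.  36. -36.] -0.18 -> [ 0.388 -0.099  0.374] tilt 19 [ 0.09 -0.41 -0.91] [-0.04 -0.02  1.71 -0.43  1.37  3.08]
[  0.  44. -44.] -0.18 -> [ 0.313 -0.156  0.265] tilt 2 [-0.04 -0.13 -0.99] [-0.5   0.03  1.88 -0.14  1.21  3.08]
NA up 0 [73.01065839] [[0.33969659 0.32266543 0.76095543]] [[ 1.32614458 -0.27245253  1.54777602 -1.22260307  1.20481941  3.08238643]]
NA 24
[-22.  -8. -57.] 0.0 -> [0.317 0.238 0.604] tilt 67 [ 0.91  0.28 -0.31] [ 1.17 -0.46  1.94 -1.11  0.96  3.08]
[ -0.  -0. -62.] -0.18 -> [0.411 0.073 0.482] tilt 54 [ 0.84 -0.2  -0.51] [ 0.57 -0.33  2.02 -0.96  0.85  3.08]
[ -0.  -0. -62.] -0.18 -> [ 0.421 -0.103  0.369] tilt 40 [ 0.53 -0.48 -0.7 ] [ 0.03 -0.16  2.04 -0.78  0.79  3.08]
[ 22.   8. -57.] -0.18 -> [ 0.487 -0.237  0.273] tilt 24 [ 0.17 -0.45 -0.88] [-0.32  0.21  1.77 -0.5   0.9   3.08]
[ 54.  19. -24.] -0.18 -> [ 0.668 -0.349  0.264] tilt 8 [-0.04 -0.22 -0.97] [-0.46  0.63  0.98 -0.22  1.47  3.08]
[0. 0. 0.] -0.18 -> [ 0.583 -0.518  0.307] tilt 1 [-0.08 -0.05 -1.  ] [-0.76  0.71  0.68 -0.09  1.77  3.08]
```

Emit:
{"fn": "arm_command", "kwargs": {"targets": "0 0 0 -62 0;0 0 0 -62 0;0 0 0 -62 0;0 0 0 -62 0;0 0 0 -62 -0.18;0 0 0 -62 -0.18;0 0 0 -62 -0.18;0 0 0 -62 -0.18;0 0 0 -62 -0.18;0 0 0 -62 -0.18;0 0 0 -62 -0.18;0 0 0 -62 -0.18"}}

```text
time: 24.08
ee_pos: [0.5242, 0.1393, 0.4967]
orientation: [-2.611, 1.51, 0.848]
wrist_force: [-0.3, 0.6, -1.6]
opening: 0.0501
```

```bash
python3 s.py; python3 u.py A 1 0; for v in N3 NA;do OMP_NUM_THREADS=1 timeout 200 python3 f.py $v > o$v.txt 2>&1 & done; wait; cat oN3.txt oNA.txt
```

```text
24.07 [ 0.724  0.343  1.342 -1.061  1.757  3.082] [0.5242 0.1393 0.4967] toolx [ 0.389 -0.801 -0.455] tooly [-0.806 -0.536  0.253] F [-0.3  0.6 -1.6] 0.0501
bottle tilt [56.8408478]
N3 up 0 [56.8408478] [[0.52472848 0.13779771 0.49753754]] [[ 0.72391935  0.34339476  1.34248933 -1.06070224  1.75687473  3.08243134]]
N3 32
[  0. -44. -44.] 0.18 -> [ 0.537 -0.011  0.399] tilt 52 [ 0.73 -0.44 -0.53] [ 0.29  0.02  1.99 -1.22  0.73  2.89]
[-44.   0. -44.] 0.0 -> [ 0.359 -0.018  0.307] tilt 45 [ 0.67 -0.41 -0.63] [ 0.45 -0.13  2.33 -1.2   0.78  3.08]
[-36.  36. -36.] 0.0 -> [0.264 0.051 0.276] tilt 36 [ 0.58 -0.33 -0.74] [ 0.89 -0.15  2.3  -0.86  1.05  3.08]
[-36.  36. -36.] -0.18 -> [0.239 0.055 0.262] tilt 22 [ 0.12 -0.44 -0.89] [ 0.62 -0.01  2.05 -0.47  1.31  3.08]
[ 0. 62.  0.] -0.18 -> [0.331 0.105 0.328] tilt 16 [-0.23 -0.22 -0.95] [ 0.28  0.15  1.6  -0.15  1.68  3.08]
[ 0.  0. 62.] -0.18 -> [ 0.324 -0.039  0.59 ] tilt 17 [-0.31  0.03 -0.95] [-0.25  0.06  1.03 -0.07  2.36  3.08]
[ 0.  0. 62.] 0.0 -> [ 0.311 -0.043  0.756] tilt 14 [-0.26  0.01 -0.97] [-0.26  0.14  0.46 -0.17  2.79  2.95
[... 556 characters left out ...]
.    0.73 -1.22  2.39  2.46]
[ 0.  0. 62.] -0.18 -> [ 0.263 -0.161  0.82 ] tilt 32 [-0.37 -0.49 -0.79] [-0.12  0.13  0.47 -1.22  2.54  2.56]
[22.  8. 57.] -0.18 -> [ 0.286 -0.155  0.791] tilt 25 [-0.49 -0.18 -0.85] [-0.33  0.27  0.3  -1.22  2.79  2.97]
[ 0.  0. 62.] 0.0 -> [ 0.232 -0.165  0.824] tilt 21 [-0.4 -0.2 -0.9] [-0.4   0.18  0.26 -1.22  2.77  2.86]
[ -0.  -0. -62.] 0.18 -> [ 0.222 -0.193  0.645] tilt 21 [-0.21 -0.41 -0.89] [-0.36 -0.15  1.14 -0.57  2.13  3.06]
[ -0.  -0. -62.] 0.0 -> [ 0.192 -0.239  0.418] tilt 19 [-0.19 -0.37 -0.91] [-0.6  -0.19  1.73 -0.43  1.55  3.08]
[ 41.  15. -44.] -0.18 -> [ 0.154 -0.324  0.307] tilt 3 [-0.15 -0.07 -0.99] [-1.13  0.01  1.78 -0.17  1.35  3.08]
```

```bash
cat > c.py <<'E'
from b import *
import b
q0=np.array([1.326,-.272,1.548,-1.223,1.205,3.082]);tgt=np.array([.724,.343,1.342,-1.061,1.757,3.082])
def seq(rows,q,**k):
    Q=np.clip(q,lo,hi)[None]
    for d,y,n in rows:
        for _ in range(n):Q=step(Q,np.array([d],float),np.array([y]),**k)
    return Q
rows=[((0,0,-62),0,4),((0,0,-62),-.18,8)]
# previous segment: NA 8 rows
for hi6 in(3.08,3.0825):
    b.hi[5]=hi6
    for w in(.3,.45,.62,.8,1.):
        for it in(2,25):
            Q=seq(rows,q0,w=w,it=it);print(hi6,w,it,Q[0].round(2),fk(Q)[0][0].round(3),tilt(Q).round(0))
E
python3 c.py
sed -i "s/'D':dict/'E':dict(yaws=(0,.1,-.1),width=90),'D':dict/" e.py
for v in C E;do OMP_NUM_THREADS=1 timeout 150 python3 e.py $v -1 5 9 > o$v.txt 2>&1 & done; wait; cat oC.txt oE.txt
```

```text
3.08 0.3 2 [ 0.55  0.35  1.84 -0.36  0.84  3.08] [0.441 0.231 0.159] [11.]
3.08 0.3 25 [ 0.51  0.36  1.89 -0.34  0.74  3.08] [0.442 0.222 0.142] [11.]
3.08 0.45 2 [ 0.79  0.41  1.1  -0.81  1.9   3.08] [0.502 0.244 0.471] [42.]
3.08 0.45 25 [ 0.37  0.19  1.8  -0.52  0.94  3.08] [0.5   0.106 0.264] [22.]
3.08 0.62 2 [ 0.79  0.44  0.9  -1.05  2.04  3.08] [0.526 0.231 0.58 ] [51.]
3.08 0.62 25 [ 0.22  0.04  1.76 -0.71  1.04  3.08] [ 0.513 -0.027  0.388] [35.]
3.08 0.8 2 [ 0.81  0.45  0.8  -1.21  2.09  3.08] [0.529 0.223 0.648] [58.]
3.08 0.8 25 [ 0.07 -0.1   1.78 -0.85  1.03  3.08] [ 0.48  -0.137  0.473] [46.]
3.08 1.0 2 [-0.1  -0.22  1.84 -0.94  0.96  3.08] [ 0.425 -0.217  0.523] [54.]
3.08 1.0 25 [-0.12 -0.23  1.86 -0.95  0.93  3.08] [ 0.42  -0.222  0.519] [54.]
3.0825 0.3 2 [ 0.66  0.43  1.7  -0.46  1.11  3.08] [0.442 0.24  0.174] [18.]
3.0825 0.3 25 [ 0.51  0.36  1.89 -0.34  0.74  3.08] [0.442 0.222 0.142] [11.]
3.0825 0.45 2 [ 1.33 -0.27  1.55 -1.22  1.2   3.08] [0.34  0.323 0.76 ] [73.]
3.0825 0.45 25 [ 0.37  0.2   1.8  -0.52  0.94  3.08] [0.5   0.106 0.265] [22.]
3.0825 0.62 2 [ 0
[... 1725 characters left out ...]
 -0.74] [ 0.76  0.12  2.17 -1.03  0.8   3.08]
[-62.   0.   0.] 0.0 -> [0.191 0.124 0.302] tilt 31 [ 0.56 -0.23 -0.8 ] [ 1.31 -0.18  2.16 -0.67  1.32  3.08]
[-36.  36. -36.] -0.1 -> [0.192 0.206 0.255] tilt 21 [ 0.28 -0.34 -0.9 ] [ 1.11  0.08  1.97 -0.42  1.32  3.08]
[-44.  44.   0.] -0.1 -> [0.174 0.304 0.307] tilt 16 [-0.01 -0.32 -0.95] [ 1.04  0.18  1.63 -0.15  1.63  3.08]
[ 0.  0. 62.] -0.1 -> [0.225 0.263 0.565] tilt 17 [-0.15 -0.28 -0.95] [ 0.78  0.09  1.06 -0.12  2.3   3.08]
[ 0.  0. 62.] -0.1 -> [0.256 0.203 0.749] tilt 15 [-0.19 -0.21 -0.96] [ 0.57  0.17  0.45 -0.22  2.79  3.08]
[ 0.  0. 62.] -0.1 -> [0.267 0.115 0.787] tilt 7 [-0.11 -0.17 -0.98] [ 0.35  0.1   0.39 -0.35  2.79  3.08]
```

Emit:
{"fn": "arm_command", "kwargs": {"targets": "0 -44 0 44 0;0 -44 0 44 0;0 -44 0 44 0;0 -44 0 44 0;0 0 0 62 0;0 0 0 62 0;0 0 0 62 0;0 0 0 62 0;0 -44 0 44 0;0 -44 0 44 0;0 -44 0 44 0;0 -44 0 44 0"}}

```text
time: 25.58
ee_pos: [0.2848, 0.0397, 0.8593]
orientation: [-2.509, 1.141, 1.081]
wrist_force: [1.0, 0.1, -2.7]
opening: 0.0506
```

```bash
python3 s.py; python3 u.py A 1 0; sed -i "s/blk=4,\*\*kw);print(v,len(pl)\*4);show(q,pl,4)/blk=B,**kw);print(v,len(pl)*B);show(q,pl,B)/;s/^kw=/B=int(sys.argv[5]);kw=/;s/>5:/>6:/" e.py
(OMP_NUM_THREADS=1 timeout 150 python3 e.py C -1 3 9 4 > oC.txt 2>&1 & OMP_NUM_THREADS=1 timeout 150 python3 e.py C -1 3 12 3 > oC3.txt 2>&1 & OMP_NUM_THREADS=1 timeout 150 python3 e.py E -1 3 9 4 > oE.txt 2>&1 & wait); cat oC.txt oC3.txt oE.txt
```

```text
25.57 [ 0.868 -0.076  0.683 -1.223  2.281  2.221] [0.2848 0.0397 0.8593] toolx [ 0.441 -0.582 -0.683] tooly [-0.714 -0.689  0.126] F [ 1.   0.1 -2.7] 0.0506
bottle tilt [40.77195428]
C 32
[-36.  36.  36.] 0 -> [0.241 0.125 0.851] tilt 34 [ 0.45 -0.46 -0.76] [ 1.1  -0.01  0.56 -1.22  2.43  2.35]
[-36.  36.  36.] 0 -> [0.16  0.239 0.829] tilt 29 [ 0.45 -0.36 -0.82] [ 1.41  0.1   0.44 -1.22  2.57  2.59]
[-44.   0.  44.] 0 -> [0.029 0.227 0.82 ] tilt 24 [ 0.42 -0.27 -0.86] [ 1.76  0.08  0.45 -1.22  2.74  2.88]
[ 0.  0. 62.] 0 -> [0.082 0.216 0.855] tilt 20 [ 0.39 -0.18 -0.9 ] [ 1.56  0.06  0.28 -1.22  2.71  2.64]
[ 44.   0. -44.] 0 -> [0.249 0.216 0.693] tilt 20 [ 0.4  -0.18 -0.9 ] [ 1.   -0.12  0.98 -0.54  2.14  2.9 ]
[-44.   0. -44.] 0 -> [0.165 0.161 0.551] tilt 16 [ 0.34 -0.15 -0.93] [ 1.1  -0.32  1.46 -0.41  1.95  3.08]
[-36.  36. -36.] 0 -> [0.156 0.222 0.439] tilt 9 [ 0.24 -0.09 -0.97] [ 1.07 -0.24  1.65 -0.26  1.68  3.08]
[-44.  44.   0.] 0 -> [0.12  0.33  0.462] tilt 3 [ 0.14 -0.03 -0.99] [ 1.19 -0.09  1.47 -0.14  1.75  3.08]
C 36
[-36.  36.  36.] 0 -> [0.255 0.1   0.855] tilt 3
[... 1313 characters left out ...]
 1.    0.04  0.63 -1.22  2.57  2.65]
[ 0.  0. 62.] -0.1 -> [0.256 0.064 0.831] tilt 27 [ 0.05 -0.54 -0.84] [ 0.65  0.09  0.43 -1.22  2.63  2.62]
[ 0.  0. 62.] -0.1 -> [ 0.262 -0.002  0.848] tilt 22 [-0.05 -0.46 -0.89] [ 0.33  0.11  0.28 -1.22  2.68  2.64]
[  0.   0. -62.] 0.1 -> [ 0.269 -0.021  0.654] tilt 23 [ 0.11 -0.47 -0.88] [ 0.34 -0.2   1.16 -0.6   2.15  3.08]
[  0.  44. -44.] 0.0 -> [0.302 0.003 0.544] tilt 17 [ 0.08 -0.39 -0.92] [ 0.28 -0.17  1.38 -0.43  1.92  3.08]
[  0.  44. -44.] -0.1 -> [ 0.309 -0.041  0.428] tilt 8 [-0.06 -0.23 -0.97] [-0.06 -0.11  1.59 -0.24  1.71  3.08]
[  0.  44. -44.] 0.0 -> [0.303 0.014 0.271] tilt 2 [-0.05 -0.11 -0.99] [-0.02 -0.01  1.9  -0.12  1.3   3.08]
```

Emit:
{"fn": "arm_command", "kwargs": {"targets": "0 -36 36 36 -0.1;0 -36 36 36 -0.1;0 -36 36 36 -0.1;0 -36 36 36 -0.1;0 0 0 62 -0.1;0 0 0 62 -0.1;0 0 0 62 -0.1;0 0 0 62 -0.1;0 0 0 62 -0.1;0 0 0 62 -0.1;0 0 0 62 -0.1;0 0 0 62 -0.1"}}

```text
time: 27.08
ee_pos: [0.2623, 0.0099, 0.8501]
orientation: [-1.318, 1.633, 0.711]
wrist_force: [-0.1, 0.9, -2.6]
opening: 0.0508
```

```bash
python3 s.py; python3 u.py A 1 0; (OMP_NUM_THREADS=1 timeout 150 python3 e.py C -1 2 8 4 > oC.txt 2>&1 & OMP_NUM_THREADS=1 timeout 150 python3 e.py C -1 2 11 3 > oC3.txt 2>&1 & OMP_NUM_THREADS=1 timeout 150 python3 e.py E -1 2 7 4 > oE.txt 2>&1 & wait); cat oC.txt oC3.txt oE.txt
```

```text
27.07 [ 0.36   0.112  0.257 -1.223  2.697  2.652] [0.2623 0.0099 0.8501] toolx [-0.034 -0.445 -0.895] tooly [-0.958  0.268 -0.097] F [-0.1  0.9 -2.6] 0.0508
bottle tilt [20.85696936]
C 20
[  0. -44. -44.] 0 -> [ 0.263 -0.159  0.688] tilt 21 [-0.03 -0.45 -0.89] [-0.21 -0.17  1.04 -0.56  2.13  2.89]
[  0.  44. -44.] 0 -> [ 0.243 -0.102  0.555] tilt 17 [-0.03 -0.39 -0.92] [-0.1  -0.25  1.41 -0.43  1.94  3.08]
[ 36.  36. -36.] 0 -> [ 0.367 -0.086  0.45 ] tilt 11 [-0.01 -0.29 -0.96] [-0.11 -0.05  1.49 -0.3   1.68  3.08]
[ 36.  36. -36.] 0 -> [ 0.505 -0.039  0.333] tilt 5 [-0.01 -0.2  -0.98] [-0.05  0.23  1.45 -0.2   1.46  3.08]
[-44.  44.   0.] 0 -> [0.332 0.042 0.347] tilt 0 [-0.01 -0.1  -0.99] [ 0.06 -0.05  1.72 -0.1   1.49  3.08]
C 18
[ 36. -36. -36.] 0 -> [ 0.365 -0.095  0.748] tilt 21 [-0.03 -0.45 -0.89] [ 0.01  0.06  0.66 -0.68  2.34  2.95]
[  0.   0. -62.] 0 -> [ 0.361 -0.137  0.587] tilt 20 [-0.04 -0.43 -0.9 ] [-0.12 -0.05  1.19 -0.48  1.94  3.08]
[  0.  44. -44.] 0 -> [ 0.346 -0.109  0.499] tilt 15 [-0.03 -0.36 -0.93] [-0.12 -0.08  1.42 -0.38  1.78  3.08]
[  0.  44. -44.] 0 -> [ 0.332 -0.076  0.396] tilt 10 [-0.02 -0.28 -0.96] [-0.11 -0.09  1.65 -0.28  1.56  3.08]
[  0.  44. -44.] 0 -> [ 0.323 -0.033  0.283] tilt 4 [-0.01 -0.18 -0.98] [-0.09 -0.02  1.88 -0.19  1.27  3.08]
[44. 44.  0.] 0 -> [0.454 0.032 0.293] tilt 0 [-0.   -0.1  -0.99] [ 0.02  0.18  1.61 -0.1   1.36  3.08]
E 16
[  0.   0. -62.] 0.1 -> [ 0.27  -0.014  0.661] tilt 22 [ 0.12 -0.45 -0.89] [ 0.34 -0.2   1.14 -0.59  2.16  3.08]
[  0.   0. -62.] -0.1 -> [ 0.257 -0.141  0.457] tilt 16 [-0.05 -0.38 -0.93] [-0.25 -0.22  1.63 -0.39  1.67  3.08]
[ 36.  36. -36.] -0.1 -> [ 0.307 -0.186  0.361] tilt 5 [-0.07 -0.17 -0.98] [-0.53 -0.04  1.68 -0.19  1.48  3.08]
[44.  0. 44.] -0.1 -> [ 0.4   -0.301  0.56 ] tilt 0 [-0.08 -0.07 -0.99] [-0.69  0.18  0.92 -0.12  2.05  3.08]
```

Predictions match again. I'll run the 18-row shift-only plan.

Emit:
{"fn": "arm_command", "kwargs": {"targets": "0 36 -36 -36 0;0 36 -36 -36 0;0 36 -36 -36 0;0 0 0 -62 0;0 0 0 -62 0;0 0 0 -62 0;0 0 44 -44 0;0 0 44 -44 0;0 0 44 -44 0;0 0 44 -44 0;0 0 44 -44 0;0 0 44 -44 0"}}

```text
time: 28.58
ee_pos: [0.3357, -0.0692, 0.3921]
orientation: [-1.386, 1.438, 1.052]
wrist_force: [0.5, -0.6, -2.5]
opening: 0.0504
```

```bash
python3 s.py
```

```text
28.57 [-0.09  -0.076  1.655 -0.283  1.556  3.082] [ 0.3357 -0.0692  0.3921] toolx [-0.018 -0.279 -0.96 ] tooly [-1.     0.029  0.01 ] F [ 0.5 -0.6 -2.5] 0.0504
bottle tilt [10.11350751]
```

Emit:
{"fn": "arm_command", "kwargs": {"targets": "0 0 44 -44 0;0 0 44 -44 0;0 0 44 -44 0;0 44 44 0 0;0 44 44 0 0;0 44 44 0 0"}}

```text
time: 29.32
ee_pos: [0.4642, 0.0461, 0.2901]
orientation: [-1.375, 1.235, 1.269]
wrist_force: [-0.1, -1.0, -1.2]
opening: 0.0504
```

```bash
python3 s.py; python3 - <<'E'
from h import *
im=cams.camera("scene");cv2.imwrite("pics/g2.png",im[80:380,150:550][:,:,::-1].repeat(2,0).repeat(2,1))
E
```

```text
29.32 [ 0.049  0.207  1.586 -0.106  1.366  3.082] [0.4642 0.0461 0.2901] toolx [-0.012 -0.104 -0.994] tooly [-0.991 -0.129  0.025] F [-0.1 -1.  -1.2] 0.0504
bottle tilt [0.65238594]
```

View pics/g2.png

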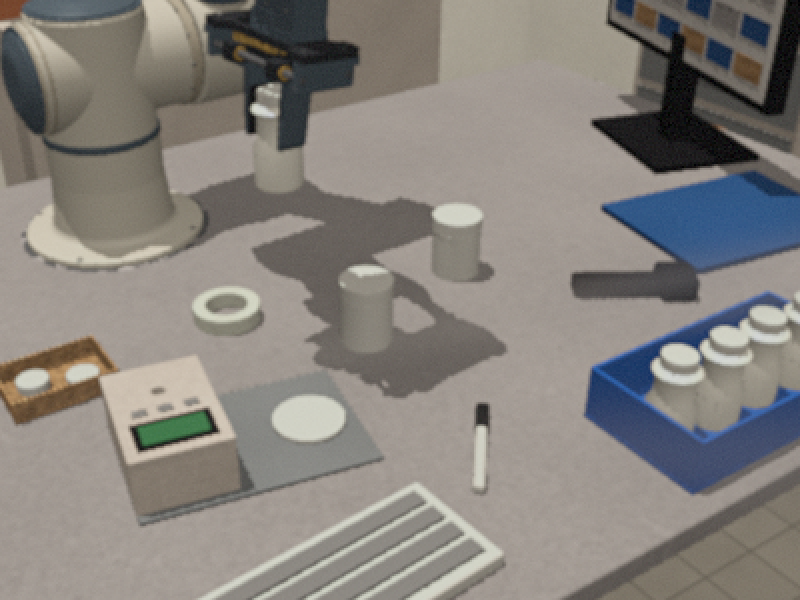

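The bottle is upright in the gripper, clear of everything. The disc sits at full-picture pixel (304,289) in the scene view and the console hole at about (157,391)/2 + offset. I'll cross-check both.

```bash
python3 - <<'E'
from h import *
d1=px2w("top",345,225.2,.012);d2=px2w("scene",150+309/2,80+418/2,.012)
h1=px2w("top",413,244.5,.075);h2=px2w("scene",150+157/2,80+390/2,.075);print(d1,d2,h1,h2)
v=d1-h1;print(np.hypot(v[0],v[1]))
E
```

```text
[ 0.60048289 -0.00470198  0.012     ] [ 0.60295642 -0.00186938  0.012     ] [ 0.54093911 -0.15597159  0.075     ] [ 0.54103647 -0.15375109  0.075     ]
0.16256677687057847
```

Emit:
{"fn": "arm_command", "kwargs": {"targets": "0 46 -17 -20 0;0 46 -17 -35 0;0 45 -18 -35 0;0 0 0 -50 0;0 0 0 -50 0;0 0 0 -25 0;0 0 0 -4 0;0 0 0 0 0"}}

```text
time: 30.38
ee_pos: [0.6002, -0.0066, 0.0721]
orientation: [-1.376, 1.234, 1.267]
wrist_force: [0.5, 0.0, -2.0]
opening: 0.0504
```

```bash
python3 s.py
```

```text
30.38 [-0.048  0.631  1.544 -0.128  0.975  3.034] [ 0.6002 -0.0066  0.0721] toolx [-0.01  -0.105 -0.994] tooly [-0.991 -0.13   0.024] F [ 0.5  0.  -2. ] 0.0504
bottle tilt [0.54922802]
```

Emit:
{"fn": "arm_command", "kwargs": {"targets": "0 1 1 -4 0;0 0 0 -3 0;0 0 0 -2 0;0 0 0 0 0"}}

```text
time: 30.88
ee_pos: [0.6018, -0.0055, 0.0643]
orientation: [-1.378, 1.232, 1.266]
wrist_force: [-1.9, 0.0, 15.6]
opening: 0.0507
```

Emit:
{"fn": "arm_command", "kwargs": {"targets": "0 0 0 1 0;1 0 0 0 0;1 0 0 0 0;1 0 0 0 0;1 0 0 0 0;1 0 0 30 0;1 0 0 60 0;1 0 0 60 0"}}

```text
time: 31.88
ee_pos: [0.6004, -0.0054, 0.2152]
orientation: [-1.376, 1.234, 1.269]
wrist_force: [1.7, 0.4, 0.7]
opening: 0.0912
```

```bash
python3 s.py; python3 - <<'E'
from h import *
a=cams.camera("scene")[200:350,190:330];b=cams.camera("wrist")
a=cv2.resize(a,(420,450));b=cv2.resize(b,(380,285));b=cv2.copyMakeBorder(b,0,165,0,0,0)
cv2.imwrite("pics/g3.png",np.hstack([a,b])[:,:,::-1])
E
```

```text
31.88 [-0.046  0.466  1.398 -0.11   1.286  2.995] [ 0.6004 -0.0054  0.2152] toolx [-0.011 -0.105 -0.994] tooly [-0.991 -0.13   0.025] F [1.7 0.4 0.7] 0.0912
bottle tilt [0.61201226]
```

View pics/g3.png

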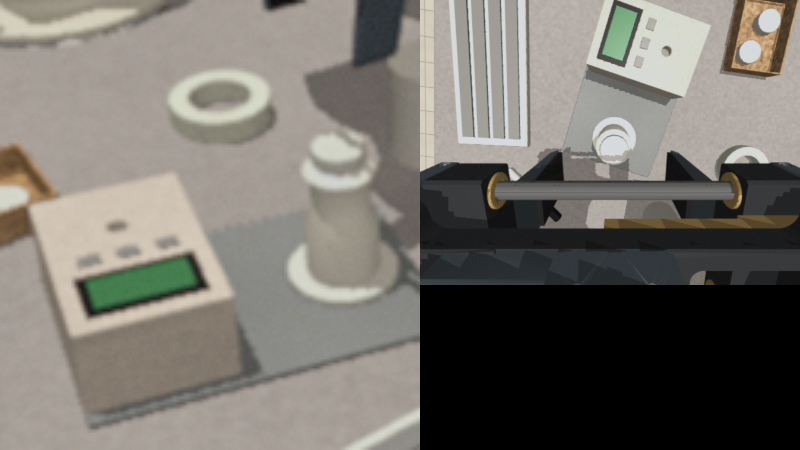

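The bottle stands on the disc with white rim visible all round. In the wrist picture the hole is at about (416,86) full-size. Next I refine the hole and stylus positions.

```bash
python3 - <<'E'
from h import *
c=cams.get_calibration("wrist");im=cams.camera("wrist")
g=cv2.cvtColor(im,cv2.COLOR_RGB2GRAY)[66:106,396:436];cv2.imwrite("pics/w.png",im[40:130,370:460][:,:,::-1])
m=(g<np.median(g)-45).astype(np.uint8);n,l,st,ce=cv2.connectedComponentsWithStats(m);print(st[1:],ce[1:])
for k in range(1,n):
    if st[k,4]>15:print(px2w("wrist",396+ce[k][0],66+ce[k][1],.075,c))
print("hole pred px",w2px("wrist",np.array([.541,-.155,.075]),c))
print("stylus top",px2w("top",539.25,253,.135),"base",px2w("top",523.75,257.5,.06),"holder c",px2w("top",523.6,258.5,.06))
# scene: handle top (100,287), holder
print("scene top",px2w("scene",99,287,.135),"disc/bottle cap wrist")
E
```

```text
[[ 12  10  17  17 217]] [[20.79262673 18.0875576 ]]
[ 0.54243159 -0.15439184  0.075     ]
hole pred px [418.49803107  83.5999931 ]
stylus top [ 0.5110669  -0.41148248  0.135     ] base [ 0.51238071 -0.4117097   0.06      ] holder c [ 0.51006661 -0.41115882  0.06      ]
scene top [ 0.51977594 -0.40408947  0.135     ] disc/bottle cap wrist
```

Emit:
{"fn": "arm_command", "kwargs": {"targets": "1 -13 -58 0 0;1 -13 -58 0 0;1 -13 -58 0 0;1 -13 -58 0 0;1 -12 -58 0 0;1 -12 -58 -15 0;1 -12 -58 -15 0;1 0 0 0 0"}}

```text
time: 33.02
ee_pos: [0.5104, -0.4144, 0.1808]
orientation: [-1.37, 1.237, 1.268]
wrist_force: [0.3, 0.9, -0.3]
opening: 0.0915
```

```bash
python3 s.py; python3 - <<'E'
from h import *
c=cams.get_calibration("wrist");im=cams.camera("wrist");cv2.imwrite("pics/w2.png",im[:,:,::-1])
for p in[(.512,-.411,.135),(.512,-.411,.06)]:print(w2px("wrist",np.array(p),c))
np.save("wc.npy",c,allow_pickle=True)
E
```

```text
33.02 [-0.726  0.546  1.351 -0.093  1.187  2.32 ] [ 0.5104 -0.4144  0.1808] toolx [-0.013 -0.103 -0.995] tooly [-0.992 -0.126  0.027] F [ 0.3  0.9 -0.3] 0.0915
bottle tilt [0.7558065]
[323.69174245 268.78276799]
[322.29384093 247.25717821]
```

View pics/w2.png

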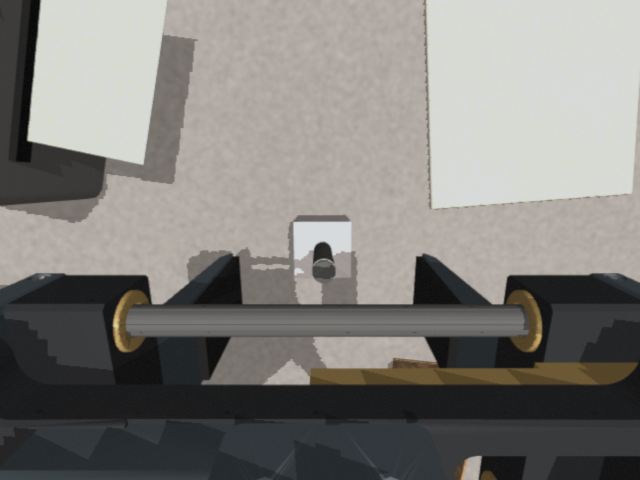

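Emit:
{"fn": "arm_command", "kwargs": {"targets": "0.5 2 1 -30 0;0.4 0 0 -30 0;0.4 0 0 -28 0;0 0 0 -2 0;0 0 0 0 0;0 0 0 0 0;0 0 0 0 0;0 0 0 0 0;0 0 0 0 0;0 0 0 0 0"}}

```text
time: 34.33
ee_pos: [0.5145, -0.4107, 0.0942]
orientation: [-1.376, 1.235, 1.268]
wrist_force: [-4.0, 0.5, 6.0]
opening: 0.0154
```

Emit:
{"fn": "arm_command", "kwargs": {"targets": "0 0 0 20 0;0 0 0 50 0;0 0 0 40 0;0 0 0 0 0"}}

```text
time: 34.83
ee_pos: [0.5162, -0.4116, 0.2073]
orientation: [-1.381, 1.234, 1.262]
wrist_force: [0.5, 0.3, -0.9]
opening: 0.0156
```

Emit:
{"fn": "arm_command", "kwargs": {"targets": "0 6 52 0 0;0 6 52 0 0;0 6 52 0 0;0 6 52 0 0;0 6 46 0 0;0 0 0 0 0;0 0 0 0 0"}}

```text
time: 35.7
ee_pos: [0.5446, -0.1565, 0.2032]
orientation: [-1.376, 1.234, 1.269]
wrist_force: [-0.7, 0.2, 0.3]
opening: 0.0152
```

```bash
python3 s.py; python3 - <<'E'
from h import *
c=cams.get_calibration("wrist");im=cams.camera("wrist");t=cams.camera("scene")
x=env.sense()['ee_pos']
for n,cc in(("wrist",c),("scene",None)):
    print(n,"hole",w2px(n,np.array([.542,-.155,.075]),cc),"tip",w2px(n,x+[0,.002,-.0842],cc),"sh",w2px(n,x+[0,.002,-.0342],cc))
a=cv2.resize(im[150:310,220:420],(400,320),interpolation=2);h=w2px("scene",x+[0,0,-.07]).astype(int);print("scene crop",h)
b=cv2.resize(t[h[1]-60:h[1]+60,h[0]-50:h[0]+50],(400,480),interpolation=2);a=cv2.copyMakeBorder(a,0,160,0,0,0)
cv2.imwrite("pics/h1.png",np.hstack([a,b])[:,:,::-1])
E
```

```text
35.7 [-0.321  0.417  1.522 -0.112  1.182  2.73 ] [ 0.5446 -0.1565  0.2032] toolx [-0.011 -0.105 -0.994] tooly [-0.991 -0.131  0.025] F [-0.7  0.2  0.3] 0.0152
bottle tilt [0.6100412]
wrist hole [327.32813512 244.56000654] tip [325.5085984  254.10448305] sh [327.07097823 270.63878191]
scene hole [228.1422369  275.40990108] tip [226.07858676 259.16069717] sh [223.21744134 239.11728209]
scene crop [224 253]
```

View pics/h1.png

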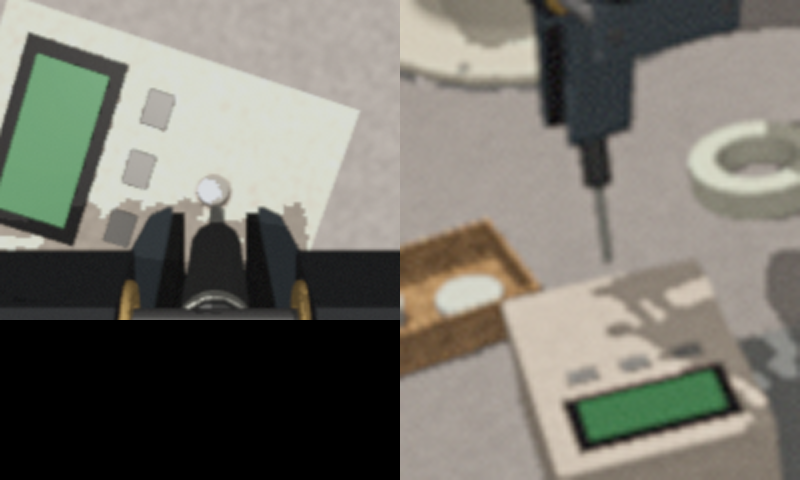

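The wrist view has the hole at (326,245) and the pin tip at about (328,252). That lines them up within about 1 mm, so I descend.

Emit:
{"fn": "arm_command", "kwargs": {"targets": "0 0 0 -35 0;0 0 0 -12 0;0 0 0 -12 0;0 0 0 0 0"}}

```text
time: 36.3
ee_pos: [0.5446, -0.1566, 0.1444]
orientation: [-1.375, 1.235, 1.268]
wrist_force: [-0.5, 0.0, 0.1]
opening: 0.0154
```

Emit:
{"fn": "arm_command", "kwargs": {"targets": "0 0 0 -6 0;0 0 0 -3 0;0 0 0 0 0"}}

```text
time: 36.67
ee_pos: [0.5448, -0.1564, 0.1358]
orientation: [-1.376, 1.234, 1.268]
wrist_force: [0.7, 0.4, -0.0]
opening: 0.0154
```

Emit:
{"fn": "arm_command", "kwargs": {"targets": "0 0 0 -3 0;0 0 0 0 0"}}

```text
time: 36.92
ee_pos: [0.545, -0.1565, 0.1328]
orientation: [-1.377, 1.234, 1.267]
wrist_force: [0.3, -0.6, 1.0]
opening: 0.0158
```

Emit:
{"fn": "arm_command", "kwargs": {"targets": "0 0 0 -3 0;0 0 0 0 0"}}

```text
time: 37.17
ee_pos: [0.545, -0.1565, 0.1298]
orientation: [-1.377, 1.234, 1.267]
wrist_force: [0.8, -0.9, 2.4]
opening: 0.0154
```

Emit:
{"fn": "arm_command", "kwargs": {"targets": "0 0 0 -2 0;0 0 0 0 0"}}

```text
time: 37.42
ee_pos: [0.545, -0.1564, 0.1278]
orientation: [-1.377, 1.234, 1.268]
wrist_force: [0.9, -0.9, 4.6]
opening: 0.0154
```

Emit:
{"fn": "arm_command", "kwargs": {"targets": "0 0 0 -1 0;0 0 0 0 0"}}

```text
time: 37.67
ee_pos: [0.545, -0.1565, 0.1269]
orientation: [-1.377, 1.234, 1.267]
wrist_force: [1.0, 0.2, 4.9]
opening: 0.0155
```

Emit:
{"fn": "arm_command", "kwargs": {"targets": "0 0 0 -1 0;0 0 0 0 0"}}

```text
time: 37.92
ee_pos: [0.5451, -0.1566, 0.1264]
orientation: [-1.377, 1.234, 1.267]
wrist_force: [-1.0, 0.4, 14.5]
opening: 0.0157
```

The force jumped from about 5 N to 14.5 N, which means the button is on its hard stop. I'll let it settle and check the scene.

Emit:
{"fn": "arm_command", "kwargs": {"targets": "0 0 0 0 0;0 0 0 0 0;0 0 0 0 0;0 0 0 0 0"}}

```text
time: 38.42
ee_pos: [0.5451, -0.1566, 0.1264]
orientation: [-1.377, 1.234, 1.267]
wrist_force: [-1.3, 0.0, 14.6]
opening: 0.0154
```

```bash
python3 s.py; python3 - <<'E'
from h import *
cv2.imwrite("pics/end.png",cv2.resize(cams.camera("scene")[150:350,130:430],(800,533))[:,:,::-1])
E
```

```text
38.42 [-0.321  0.509  1.608 -0.123  1.003  2.754] [ 0.5451 -0.1566  0.1264] toolx [-0.009 -0.106 -0.994] tooly [-0.991 -0.13   0.023] F [-1.3  0.  14.6] 0.0154
bottle tilt [0.50557932]
```

View pics/end.png

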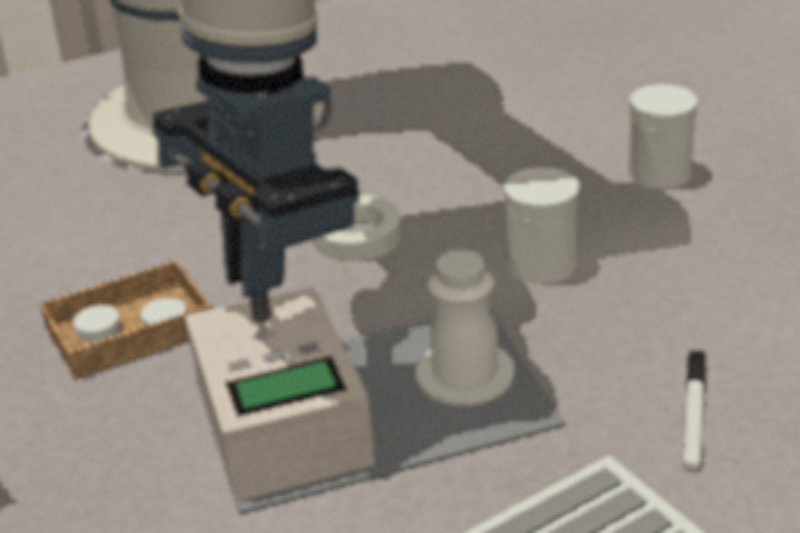

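The stylus pin is in the hole, around (262,330), and the bottle stands within the disc at (465,370). The push is steady at 14.6 N.

```bash
python3 -c "
from cell import env
print(env.sign_off())"
```

```text
the job is handed in; nothing more can be done
None
```

I handed the job in at about 38.5 s of the 58 s limit, with the stylus gripped, the button held down and the bottle standing on the disc.

- **Turning the bottle over:** I gripped it at the waist and lifted it. The interface can only turn about the vertical, so I pushed the arm against its reach and joint limits to tip the tool. My joint model put the bottle 156° from upright, so the cap pointed about 66° below horizontal for a moment.
- **Standing it on the disc:** The same trick brought the bottle back to within about 1° of upright. I set it down until I felt contact, about 16 N at the wrist, and let go.
- **Pressing the button:** I drew the stylus out and passed its pin through the hole with no contact. The force rose from about 1 to 5 N, then jumped to 14.5 N, which I read as the hard stop.

**Last checks:** The push was steady at 14.6 N with the stylus held (opening 15.4 mm). The final picture shows the bottle upright with the disc's rim visible around it. The jars, tape and marker look unmoved; the scanner was outside that picture, but nothing came near it after the lift.

**What disagreed:**
- My first bottle position was off by up to about 1 cm between cameras; I corrected it before gripping.
- One tilt-back section with large turns missed my model's prediction by about 20°, so I replanned from there.
- The gripper read 51 mm on the 44 mm waist, probably because the pads rested on the tapers; the bottle did not slip.
- At some limits the joints read 1–3 mrad past the quoted range, for example joint 6 at 3.082 against 3.08. I took this as rounding.

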